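# Move the lathe tools to the new rack, place for place

## Task

Move the four lathe tools from the old wooden rack and the setting fixture into the empty aluminium rack, each into the same place from the left as it has in the old rack, because the machine program calls the tools by place. The parting tool is still clamped in the setting fixture and its place is the one that is empty in the old row: swing the clamp handle fully back to free it, and leave the clamp open. Lay each tool level in both forks of its saddle, its grip about midway between them, and set it down gently so that no cutting edge chips.

Things in the scene. Friction and masses are not known exactly. Their poses are not given: they have to be found in the camera images.
- turning_tool: External turning tool, dark steel, starts in the old rack. All four tools: level shank 20 mm wide and high, about 0.3 kg; origin at mid-grip on the shank's underside, x along the shank away from the head, z up; grip across y at the origin. Here the shank runs x -62 to +70 mm; cranked head with small brass insert to x -103 mm.
- boring_bar: Boring bar, bright steel, rounded edges, starts in the old rack. Origin and axes as on the turning tool: shank 20 mm wide and high at x -58 to +74 mm, underside z 0; then a thin round neck (15 mm) to x -116 mm.
- knurling_tool: Knurling tool, starts in the old rack. Origin and axes as on the turning tool: dark shank 20 mm wide and high at x -60 to +70 mm, underside z 0; bright forked head with two small wheels, 30 mm wide, x -59 to -103 mm, z -9 to +29 mm.
- parting_tool: Parting tool, dark, origin and axes as on the turning tool: shank 20x20 mm, x -58 to +75; block 26 mm wide, 28 high at x -58 to -84; thin blade to x -110. Starts in the fixture (aluminium base, dial gauge) on seats with 7 mm lips at x -43 to -25 and 27 to 61, fingers fit between. The clamp pad holds it down at x +46; with the clamp open it lifts straight up.
- saddle_a: Saddle of the old rack where the turning tool starts. Saddles of both racks are alike and fixed: grey plate 104 x 54 mm, origin under its centre, x along the tool; forks 12 mm thick at x -38 and +38 mm, room for fingers between; seat 27 mm wide, 30 mm above the origin; fork arms flare to about 40 mm at their tips, 46 mm above the origin.
- saddle_b: The like saddle of the old rack in which the boring bar starts.
- saddle_c: The like saddle of the old rack in which the knurling tool starts.
- old_rack: Old rack: fixed light wooden board 124 x 284 x 12 mm with four saddles in a row on it, centred at y +97.5, +32.5, -32.5 and -97.5 mm. Origin under its centre; x away from the robot, y left along the row. Three saddles hold tools; the empty one is the parting tool's place. It may stand left or right of the fixture.
- new_rack: New rack: fixed aluminium board 124 x 284 x 12 mm with four empty saddles in a row on it, centred at y +97.5, +32.5, -32.5 and -97.5 mm. Origin under its centre; x away from the robot, y left along the row. A tool lying in a saddle has its underside 42 mm above this origin.
- clamp_handle: Black handle of the fixture's toggle clamp. Origin on its hinge axis (body y), 134 mm along +x and 55 mm above the parting tool's origin; z runs up the handle: round grip, 21 mm diameter, z 44 to 122 mm. Upright = clamped; opens by swinging away from the robot to a stop at 1.15 rad (the arm rises with it over the hinge, clear from 0.9 rad); stays where left; takes 3 N. Open clamp is 0.17 m high.
Mind the look-alikes: they are no part of the job. Leave any turquoise look-alike of the parting_tool alone.

How it is judged:
On the way:
1. the clamp handle is swung back and the clamp stands open (angle between clamp_handle's own z axis and vertical above 0.9 rad), for 0.2 s.
At the end, for the whole second after the job is handed in: Each tool rests level in the new rack in its old place from the left (the parting tool: the empty one): within 12 mm across and 20 mm along the saddle, 5 mm in height, tilt 0.1 and turn 0.15 rad; all released, at rest; clamp handle over 0.9 rad from upright (((y of saddle_a in the frame of old_rack between 0.0775 and 0.1175 m and y of turning_tool in the frame of new_rack between 0.0855 and 0.1095 m) or (y of saddle_a in the frame of old_rack between 0.0125 and 0.0525 m and y of turning_tool in the frame of new_rack between 0.0205 and 0.0445 m) or (y of saddle_a in the frame of old_rack between -0.0525 and -0.0125 m and y of turning_tool in the frame of new_rack between -0.0445 and -0.0205 m) or (y of saddle_a in the frame of old_rack between -0.1175 and -0.0775 m and y of turning_tool in the frame of new_rack between -0.1095 and -0.0855 m)) and x of turning_tool in the frame of new_rack between -0.02 and 0.02 m and z of turning_tool in the frame of new_rack between 0.037 and 0.047 m and angle between each of turning_tool, boring_bar, knurling_tool, parting_tool's own z axis and vertical below 0.1 rad and angle between the x axis of each of turning_tool, boring_bar, knurling_tool, parting_tool and the x axis of new_rack, either way round below 0.15 rad and linear speed of each of turning_tool, boring_bar, knurling_tool, parting_tool below 0.02 m/s and angular speed of each of turning_tool, boring_bar, knurling_tool, parting_tool below 0.2 rad/s and contact force between each of turning_tool, boring_bar, knurling_tool, parting_tool and the fingers below 0.05 N and ((y of saddle_b in the frame of old_rack between 0.0775 and 0.1175 m and y of boring_bar in the frame of new_rack between 0.0855 and 0.1095 m) or (y of saddle_b in the frame of old_rack between 0.0125 and 0.0525 m and y of boring_bar in the frame of new_rack between 0.0205 and 0.0445 m) or (y of saddle_b in the frame of old_rack between -0.0525 and -0.0125 m and y of boring_bar in the frame of new_rack between -0.0445 and -0.0205 m) or (y of saddle_b in the frame of old_rack between -0.1175 and -0.0775 m and y of boring_bar in the frame of new_rack between -0.1095 and -0.0855 m)) and x of boring_bar in the frame of new_rack between -0.02 and 0.02 m and z of boring_bar in the frame of new_rack between 0.037 and 0.047 m and ((y of saddle_c in the frame of old_rack between 0.0775 and 0.1175 m and y of knurling_tool in the frame of new_rack between 0.0855 and 0.1095 m) or (y of saddle_c in the frame of old_rack between 0.0125 and 0.0525 m and y of knurling_tool in the frame of new_rack between 0.0205 and 0.0445 m) or (y of saddle_c in the frame of old_rack between -0.0525 and -0.0125 m and y of knurling_tool in the frame of new_rack between -0.0445 and -0.0205 m) or (y of saddle_c in the frame of old_rack between -0.1175 and -0.0775 m and y of knurling_tool in the frame of new_rack between -0.1095 and -0.0855 m)) and x of knurling_tool in the frame of new_rack between -0.02 and 0.02 m and z of knurling_tool in the frame of new_rack between 0.037 and 0.047 m and (y of parting_tool in the frame of new_rack between 0.0855 and 0.1095 m or y of parting_tool in the frame of new_rack between 0.0205 and 0.0445 m or y of parting_tool in the frame of new_rack between -0.0445 and -0.0205 m or y of parting_tool in the frame of new_rack between -0.1095 and -0.0855 m) and x of parting_tool in the frame of new_rack between -0.02 and 0.02 m and z of parting_tool in the frame of new_rack between 0.037 and 0.047 m and angle between clamp_handle's own z axis and vertical above 0.9 rad); the robot touches nothing.
It fails at once if a tool falls free of the fingers (faster than 0.6 m/s, a drop of about 2 cm) ((contact force between turning_tool and the fingers below 0.05 N and linear speed of turning_tool above 0.6 m/s) or (contact force between boring_bar and the fingers below 0.05 N and linear speed of boring_bar above 0.6 m/s) or (contact force between knurling_tool and the fingers below 0.05 N and linear speed of knurling_tool above 0.6 m/s) or (contact force between parting_tool and the fingers below 0.05 N and linear speed of parting_tool above 0.6 m/s)).
It fails at once if a tool is rammed into the rack (contact force over 60 N) (contact force between any of turning_tool, boring_bar, knurling_tool, parting_tool and new_rack above 60 N).
It also fails if it takes over 141 s, if anything falls off the work surface, if the arm or the gripper's body presses on something with over 40 N, if the wrist force passes 120 N, or if a joint passes its speed limit or range.

## Robot

A 6-joint arm with a two-finger parallel gripper is mounted at the origin on a cart in front of the work surface, level with it; the furniture and walls round the work are solid. World frame = base frame: x ahead of the robot, y to its left, z up, the work surface at z = 0. Lengths are in m, angles in rad, forces in N, time in s.
With the tool pointing down it reaches from about 0.325 to 0.775 m from the base axis. Payload 5.5 kg.
Tool frame: the origin (TCP) lies on the centre line of the jaws, within the pads' length; the fingertips stand 25 mm ahead of it and the grasp point (between the pads) lies 6 mm ahead of it; z points along the fingers, y is the direction in which the jaws open and shut (so a half turn about z gives the same grasp; the last joint's range is limited). The gripper opens to 88 mm and grips with 3 to 60 N. Pads are 20 mm wide; open, the fingers measure 115 mm over their backs; the gripper's body (75 mm by 178 mm) begins 61 mm behind the grasp point.
Start: joints at [-1.332, 0.091, 1.231, -0, 1.82, -0.057], TCP at [0.175, -0.574, 0.248] pointing down, gripper open.
Joint ranges: [-2.87, 2.87], [-0.86, 2.18], [0.17, 2.46], [-1.51, 4.65], [0.06, 2.69], [-2.65, 2.65]. Speed limits (rad/s): [2.57, 2.57, 3.01, 3.14, 3.14, 3.14].

## Interface

Orientations are given as a 3x3 rotation matrix whose columns are the frame's x, y, z axes.
In Python, from bench import env, cams gives the robot as it stands.
- The arm moves only by the shell command python3 -m pendant 'ROWS' [OPENING]. ROWS is text: rows parted by semicolons, each of 6 numbers parted by spaces: the shift along the world's x, y, z each as a share of 0.6 m, from -1 to 1, then the turn, a rotation vector about the world's x, y, z each as a share of 45 degrees, from -1 to 1. In form: x y z rx ry rz; .... A call has exactly 8 rows; each row is the pose to reach, as a shift and turn from the pose commanded when the call began; what a row does not reach only later rows make up. A row lasts 1/12 s, in which the tool goes at most 41.7 mm and 7.16 degrees, less where a joint would pass 70% of its speed; a pose out of reach is approached as far as the arm can. A call with a number of a shift or a turn outside -1 to 1 is refused whole. A call with a gripper value outside its range is refused whole. OPENING is the closure, from -1 (fully open) to 1 (shut), set as the call begins (- or left out, the last holds). The fingers move at their own pace and stop on an object; the grip force is fixed at half the most. Time passes only in rows, so rows that repeat a pose let the fingers close, or fill a call up. It gives the time, the measured TCP pose, the force and the opening at its end, in the units of the state.
- env.sense(): the state, without advancing time (a new reading comes with each control period).
- cams.grab_frame(name): name is "side" or "top" or "wrist"; returns the picture (480x640x3 uint8, red, green, blue); there is no depth.
- cams.get_calibration(name): a dict with "mtx" (3x3 intrinsics, pixels), "k1" (the pictures are not rectified: a ray, as slopes to the right and down, at radius r is drawn at 1 + k1 r^2 times it, then the intrinsics apply), "extrinsics" (4x4, takes a point from camera to world coordinates); the wrist camera has in their place "tool_from_camera" (4x4, takes a point from camera to tool coordinates, whose origin is the TCP and whose axes are the flange's). Camera axes: x right, y up, looking along -z (the intrinsics and any distortion apply to the point x, -y, -z); pixel columns grow to the right and rows downward; lengths in m; the calibration is good to about 2 mm. A picture is of the moment at which its call begins: read the wrist's pose just before it. get_calibration takes no time and is no camera call.
- env.hand_in(): hands the job in, once; it reports no verdict.
The state is a dict: "time": time; "joints": joint angles; "joint_vel": joint speeds; "joint_efforts": joint torques, N m; "tool_pos": TCP position; "eef_rot": TCP orientation; "ft_force": force on the tool from outside, world axes, zero at the start; "moment": the same for the moment, N m; "gripper_width": opening from 0.0 (shut) to 1.0 (fully open).
Only numpy, scipy, OpenCV 4.12 (cv2) and the standard library are available. Lean on these libraries where they do the work, as an engineer would, in place of code of your own. Each camera call takes 0.05 s, during which the arm holds its last target.

## Working session

There is one attempt and no reset: what is moved stays moved. The work goes in short steps, Python scripts to look and compute and a shell command to move; the robot and the scene stay as the last step left them, time stands still between calls to the robot, and variables do not carry over. Pictures are saved under pics/ and viewed, and the job is handed in when it is done.

```bash
ls; mkdir -p pics; python3 - <<'E'
from bench import env,cams
import cv2
s=env.sense(); print(s)
for n in ["side","top","wrist"]:
    c=cams.get_calibration(n); print(n,c)
    cv2.imwrite(f"pics/{n}0.png",cams.grab_frame(n)[:,:,::-1])
E
```

```text
pics
{'time': 0.0, 'joints': array([-1.33173681e+00,  9.18436397e-02,  1.23183997e+00,  5.31514849e-06,
        1.81981745e+00, -5.67154059e-02]), 'joint_vel': array([-1.04030366e-03,  7.54564097e-04, -8.89811819e-04, -1.49430424e-03,
        2.99849245e-06, -5.69528299e-04]), 'joint_efforts': array([-5.07358127e-04, -4.46454978e+01, -4.06450009e+01,  6.98961876e-02,
        2.93857791e-02, -1.75764335e-04]), 'tool_pos': array([ 0.17482168, -0.57371026,  0.24654189]), 'eef_rot': array([[ 9.56576200e-01,  2.91482030e-01, -4.46884269e-04],
       [ 2.91482351e-01, -9.56574407e-01,  1.85535049e-03],
       [ 1.13323272e-04, -1.90504300e-03, -9.99998179e-01]]), 'ft_force': array([-0.41422585, -0.27349417, -0.16944408]), 'moment': array([-0.01961697, -0.0113191 ,  0.00964915]), 'gripper_width': 1.0043600973157993}
side {'mtx': array([[455.66187212,   0.        , 320.80386737],
       [  0.        , 455.66187212, 235.67520862],
       [  0.        ,   0.        ,   1.        ]]), 'k1': 0.0060952120849728335, 'extrinsics': array([[-0.96799423,  0.12758607, -0.21612256,  0.23669461],
       
[... 492 characters left out ...]
2,  0.10755223],
       [-0.01473954,  0.08145988,  0.99656763,  1.31076284],
       [ 0.        ,  0.        ,  0.        ,  1.        ]])}
wrist {'mtx': array([[379.31254683,   0.        , 321.70562903],
       [  0.        , 379.31254683, 238.74381477],
       [  0.        ,   0.        ,   1.        ]]), 'k1': -0.027433956534309325, 'tool_from_camera': array([[ 1.63038196e-04,  9.62470057e-01,  2.71387847e-01,
         7.45332181e-02],
       [ 9.99999641e-01, -3.82492290e-04,  7.55742162e-04,
        -4.29427971e-04],
       [ 8.31182961e-04,  2.71387626e-01, -9.62469774e-01,
        -1.38097554e-01],
       [ 0.00000000e+00,  0.00000000e+00,  0.00000000e+00,
         1.00000000e+00]])}
```

View pics/top0.png

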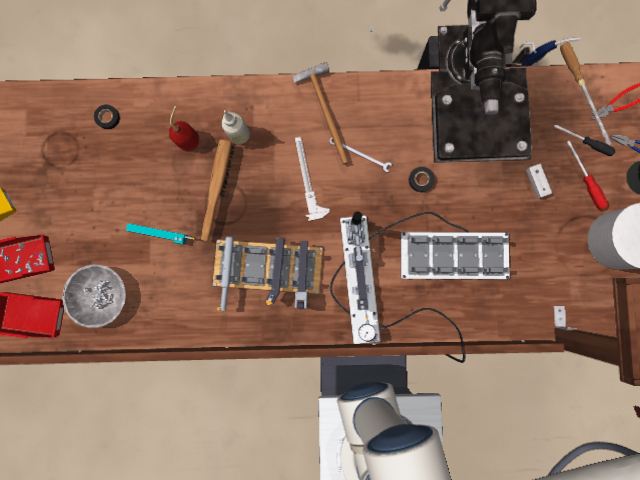

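View pics/side0.png

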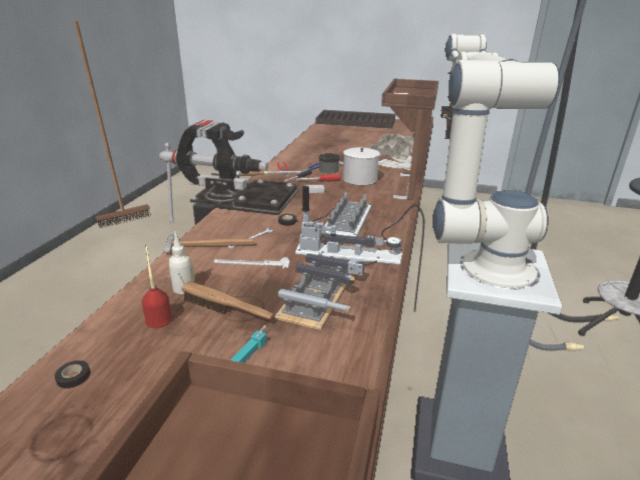

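View pics/wrist0.png

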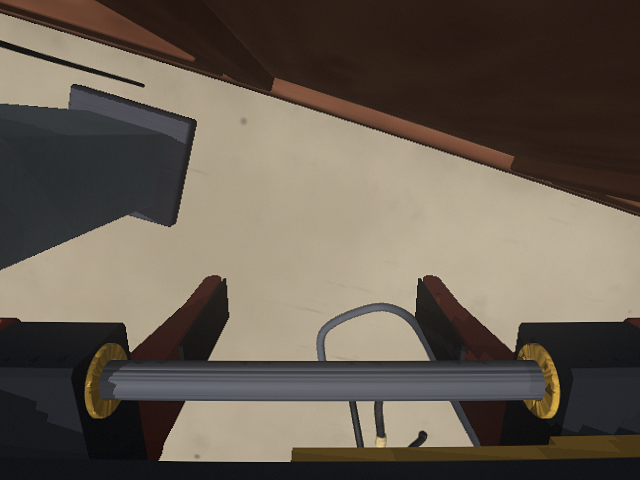

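```bash
cat > h.py <<'E'
import numpy as np, cv2
from bench import env,cams
def pose(name,s=None):
    c=cams.get_calibration(name)
    if name=="wrist":
        s=s or env.sense()
        T=np.eye(4);T[:3,:3]=s["eef_rot"];T[:3,3]=s["tool_pos"]
        return c,T@c["tool_from_camera"]
    return c,c["extrinsics"]
def ray(name,u,v,s=None):
    c,E=pose(name,s)
    K=c["mtx"];a=np.array([(u-K[0,2])/K[0,0],(v-K[1,2])/K[1,1]])
    p=cv2.undistortPoints(np.array([[[u,v]]],float),K,np.array([c["k1"],0,0,0.]))[0,0]
    d=E[:3,:3]@np.array([p[0],-p[1],-1.]); return E[:3,3],d
def on(name,u,v,z,s=None):
    o,d=ray(name,u,v,s); return o+d*(z-o[2])/d[2]
def proj(name,P,s=None):
    c,E=pose(name,s); q=np.linalg.inv(E)@np.append(P,1)
    x=np.array([q[0]/-q[2],-q[1]/-q[2]]); x=x*(1+c["k1"]*(x@x)); K=c["mtx"]
    return K[0,0]*x[0]+K[0,2],K[1,1]*x[1]+K[1,2]
E
python3 - <<'E'
from h import *
im=cv2.imread("pics/top0.png")
cv2.imwrite("pics/c1.png",cv2.resize(im[200:350,200:400],None,fx=4,fy=4,interpolation=cv2.INTER_CUBIC))
cv2.imwrite("pics/c2.png",cv2.resize(im[205:300,380:530],None,fx=5,fy=5,interpolation=cv2.INTER_CUBIC))
for (u,v) in [(455,256),(268,267),(361,280)]: print(on("top",u,v,0.02))
E
```

```text
[ 0.50875839 -0.20869876  0.02      ]
[0.49236721 0.28349    0.02      ]
[0.4520415  0.03955981 0.02      ]
```

View pics/c1.png

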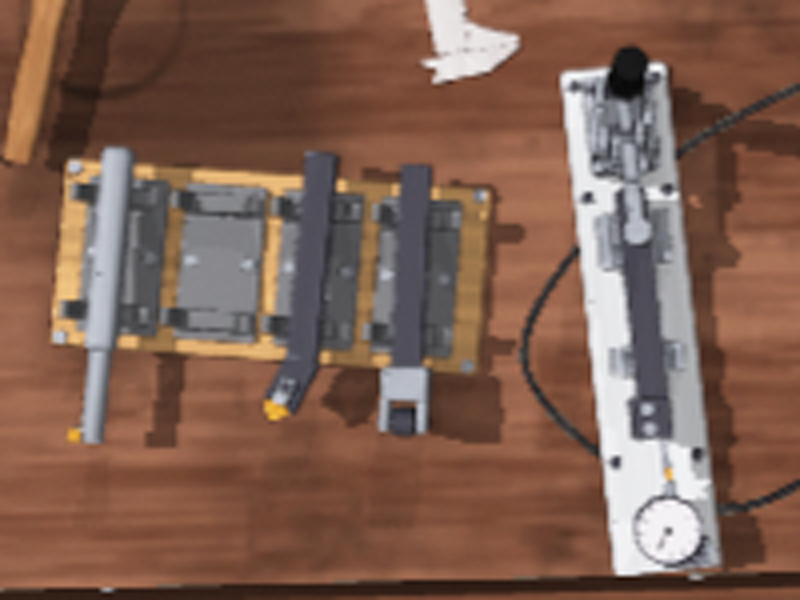

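View pics/c2.png

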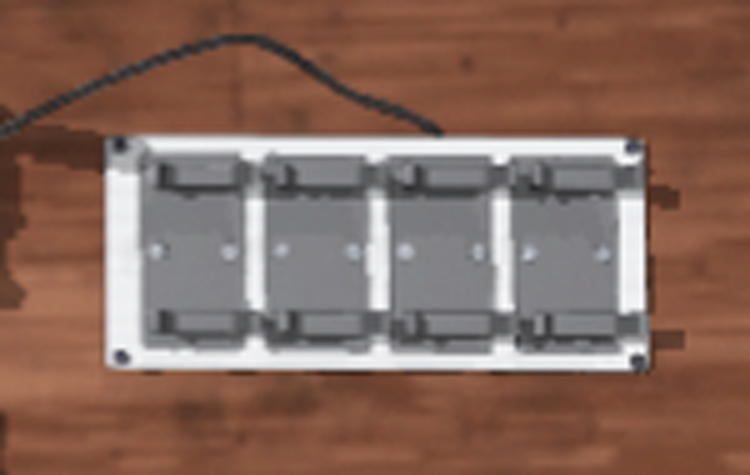

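```bash
python3 - <<'E'
from h import *
im=cv2.imread("pics/top0.png")
# corners from zoomed crops
new=[(106,138),(647,138),(648,371),(106,370)]
new=[(380+u/5,205+v/5) for u,v in new]
old=[(68,160),(493,186),(488,373),(52,344)]
old=[(200+u/4,200+v/4) for u,v in old]
for nm,c in (("new",new),("old",old)):
    P=np.array([on("top",u,v,0.012)[:2] for u,v in c]); print(nm,P.round(4).tolist(),"centre",P.mean(0))
    ex=(P[0]+P[1]-P[2]-P[3]); ey=(P[0]+P[3]-P[1]-P[2])
    print("len",np.linalg.norm(ex)/2,np.linalg.norm(ey)/2,"yaw x",np.degrees(np.arctan2(ex[1],ex[0])),"yaw y",np.degrees(np.arctan2(-ey[0],ey[1])))
    yw=np.arctan2(-ey[0],ey[1]); 
    for k in (97.5,32.5,-32.5,-97.5): print((P.mean(0)+k/1000*np.array([-np.sin(yw),np.cos(yw)])).round(4))
# fixture corners
f=[(562,73),(664,63),(719,565),(615,575)]
P=np.array([on("top",200+u/4,200+v/4,0.012)[:2] for u,v in f]);print(P.round(4).tolist())
d=(P[0]+P[1]-P[2]-P[3])/2;print("fix yaw",np.degrees(np.arctan2(d[1],d[0])),np.linalg.norm(d),P.mean(0))
# tool axes on top plane z=.062
for nm,a,b in (("bore",(117,150),(100,345)),("turn",(322,153),(305,355)),("knurl",(416,166),(410,365)),("part",(634,190),(651,400))):
    A=on("top",200+a[0]/4,200+a[1]/4,.062);B=on("top",200+b[0]/4,200+b[1]/4,.062);d=A-B
    print(nm,A.round(4),B.round(4),np.degrees(np.arctan2(d[1],d[0])),np.linalg.norm(d))
# handle top side/top triangulation
E
python3 - <<'E'
import cv2
im=cv2.imread("pics/side0.png")
cv2.imwrite("pics/c3.png",cv2.resize(im[175:330,265:425],None,fx=4.8,fy=3.8,interpolation=cv2.INTER_CUBIC))
E
```

```text
new [[0.575, -0.0714], [0.5674, -0.3563], [0.4447, -0.3501], [0.4521, -0.0668]] centre [ 0.50978686 -0.21114245]
len 0.12295001790428287 0.28420077433079804 yaw x -2.5283288485655797 yaw y -1.5170318527035174
[ 0.5124 -0.1137]
[ 0.5106 -0.1787]
[ 0.5089 -0.2436]
[ 0.5072 -0.3086]
old [[0.5682, 0.4197], [0.5434, 0.1367], [0.4198, 0.143], [0.4462, 0.431]] centre [0.49437473 0.28258847]
len 0.12308867223985528 0.28668618404890606 yaw x -4.108915675450457 yaw y -5.11494755651795
[0.5031 0.3797]
[0.4973 0.315 ]
[0.4915 0.2502]
[0.4857 0.1855]
[[0.6178, 0.0888], [0.6227, 0.0206], [0.2915, -0.0048], [0.2866, 0.0632]]
fix yaw 4.409363693031288 0.33212419664071985 [0.45465506 0.04192908]
bore [0.569  0.3762 0.062 ] [0.4447 0.388  0.062 ] -5.44733992765478 0.12489548477622499
turn [0.5636 0.2446 0.062 ] [0.4351 0.2576 0.062 ] -5.769098500855968 0.1292363228036543
knurl [0.5537 0.1845 0.062 ] [0.4271 0.191  0.062 ] -2.9195601195014937 0.12679810808482156
part [0.5347 0.0456 0.062 ] [0.4013 0.0389 0.062 ] 2.883900743265158 0.13356984754404927
```

View pics/c3.png

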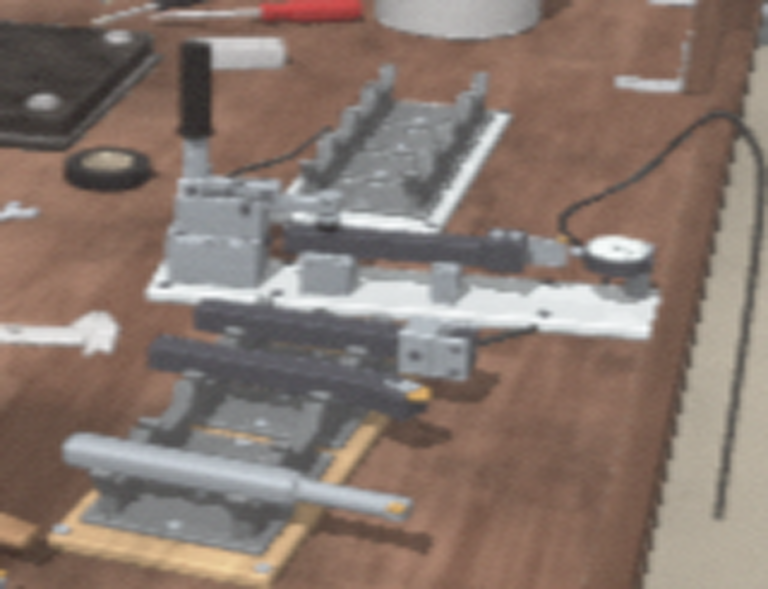

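```bash
cat >> h.py <<'E'
def tri(*obs):
    A=np.zeros((3,3));b=np.zeros(3)
    for o,d in obs:
        d=d/np.linalg.norm(d);M=np.eye(3)-np.outer(d,d);A+=M;b+=M@o
    p=np.linalg.solve(A,b); r=[np.linalg.norm(np.cross(p-o,d/np.linalg.norm(d))) for o,d in obs]
    return p.round(4),np.round(r,4)
E
python3 - <<'E'
from h import *
S=lambda u,v: ray("side",265+u/4.8,175+v/3.8)
T=lambda u,v: ray("top",200+u/4,200+v/4)
print("handle top",tri(S(195,44),T(630,62)))
print("block front top-left(y+)",tri(S(524,248),T(636,437)))
print("bore tail",tri(S(72,445),T(117,150)))
print("turn tail mid top",tri(S(158,345),T(322,154)))
E
```

```text
handle top (array([0.5964, 0.0535, 0.2159]), array([0.0005, 0.0005]))
block front top-left(y+) (array([0.3786, 0.0491, 0.0624]), array([0.0003, 0.0003]))
bore tail (array([0.5704, 0.3783, 0.0524]), array([0.0004, 0.0004]))
turn tail mid top (array([0.5638, 0.2454, 0.0545]), array([0.0001, 0.0001]))
```

```bash
python3 -m pendant '0 0.1 0.1 0 0 0;0 0.2 0.1 0 0 0;0 0.3 0.1 0 0 0;0 0.37 0.1 0 0 0;0 0.37 0.1 0 0 0;0 0.37 0.1 0 0 0;0 0.37 0.1 0 0 0;0 0.37 0.1 0 0 0'
```

```text
time: 0.82
tool_pos: [0.1751, -0.3512, 0.3086]
eef_rot: [[0.956, 0.293, 0.001], [0.293, -0.956, -0.003], [0.0, 0.003, -1.0]]
ft_force: [-0.1, 0.1, -0.2]
gripper_width: 0.996
```

```bash
python3 -m pendant '0.05 0.03 0 0 0 0.15;0.1 0.06 0 0 0 0.3;0.15 0.1 0 0 0 0.45;0.2 0.14 0 0 0 0.6;0.25 0.18 0 0 0 0.75;0.3 0.22 0 0 0 0.9;0.35 0.235 0 0 0 1;0.4 0.235 0 0 0 1'
python3 -m pendant '0.03 0 0 0 0 0.15;0.05 0 0 0 0 0.3;0.075 0 0 0 0 0.45;0.075 0 0 0 0 0.6;0.075 0 0 0 0 0.75;0.075 0 0 0 0 0.9;0.075 0 0 0 0 1;0.075 0 0 0 0 1'
python3 -m pendant '0 0 0 0 0 0.15;0 0 0 0 0 0.3;0 0 0 0 0 0.45;0 0 0 0 0 0.6;0 0 0 0 0 0.75;0 0 0 0 0 0.9;0 0 0 0 0 1;0 0 0 0 0 1'
python3 -m pendant '0 0 0 0 0 0.15;0 0 0 0 0 0.3;0 0 0 0 0 0.45;0 0 0 0 0 0.6;0 0 0 0 0 0.62;0 0 0 0 0 0.62;0 0 0 0 0 0.62;0 0 0 0 0 0.62'
python3 - <<'E'
from h import *
s=env.sense();print(s["time"],s["tool_pos"],np.degrees(np.arctan2(s["eef_rot"][1,0],s["eef_rot"][0,0])),s["joints"])
im=cams.grab_frame("wrist"); np.save("w1.npy",s,allow_pickle=True);cv2.imwrite("pics/w1.png",im[:,:,::-1])
E
```

```text
time: 1.48
tool_pos: [0.4171, -0.2096, 0.3071]
eef_rot: [[0.465, 0.886, -0.0], [0.886, -0.465, 0.001], [0.0, -0.0, -1.0]]
ft_force: [-0.6, 0.2, -0.1]
gripper_width: 0.998
time: 2.15
tool_pos: [0.4605, -0.2119, 0.306]
eef_rot: [[-0.293, 0.956, -0.002], [0.956, 0.293, 0.001], [0.002, -0.002, -1.0]]
ft_force: [0.0, -0.6, 0.6]
gripper_width: 0.998
time: 2.82
tool_pos: [0.4603, -0.2116, 0.3066]
eef_rot: [[-0.882, 0.471, -0.001], [0.471, 0.882, 0.001], [0.002, -0.0, -1.0]]
ft_force: [0.2, -0.3, 0.4]
gripper_width: 0.999
time: 3.48
tool_pos: [0.46, -0.2111, 0.3074]
eef_rot: [[-1.0, 0.006, -0.0], [0.006, 1.0, 0.0], [0.0, 0.0, -1.0]]
ft_force: [-0.9, 0.1, 0.3]
gripper_width: 0.999
3.4833 [ 0.45996709 -0.21108684  0.30742108] 179.63594196133 [-4.97468051e-01 -1.39655501e-01  1.35128517e+00 -1.49900097e-05
  1.93029619e+00 -2.06191562e+00]
```

View pics/w1.png

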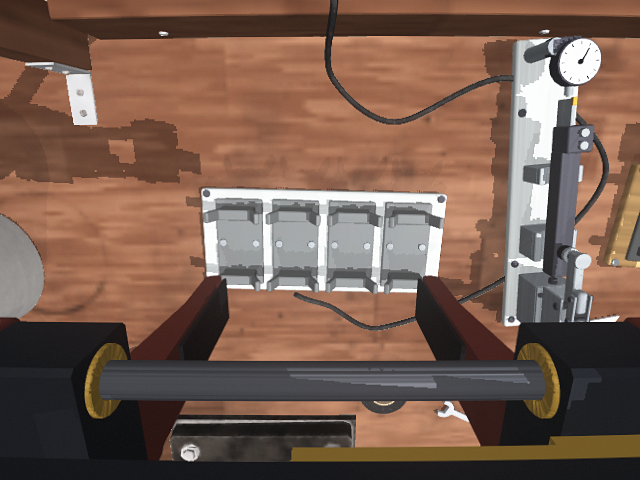

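```bash
python3 - <<'E'
import cv2
im=cv2.imread("pics/w1.png")
cv2.imwrite("pics/w1c.png",cv2.resize(im[180:300,195:455],None,fx=3,fy=3,interpolation=cv2.INTER_CUBIC))
cv2.imwrite("pics/w1d.png",cv2.resize(im[60:335,500:640],None,fx=3,fy=2.15,interpolation=cv2.INTER_CUBIC))
E
```

```text
(no output)
```

View pics/w1c.png

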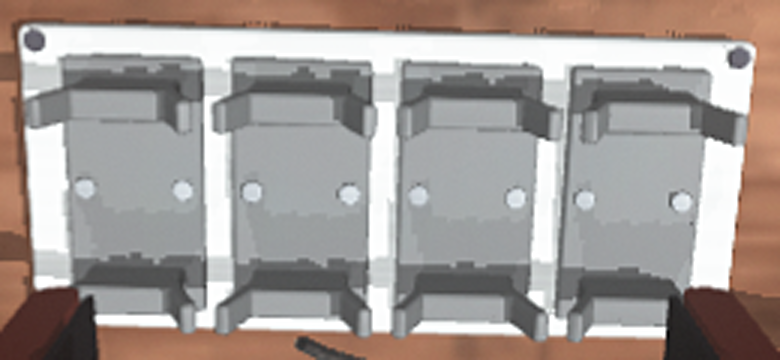

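View pics/w1d.png

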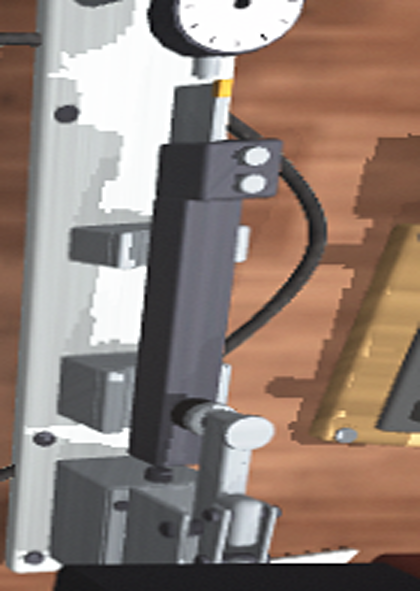

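```bash
python3 - <<'E'
from h import *
s=np.load("w1.npy",allow_pickle=True).item()
sc=[(84,188),(183,190),(252,192),(349,194),(418,195),(515,198),(585,199),(681,202)]
for z in (.018,.020):
    P=np.array([on("wrist",195+u/3,180+v/3,z,s)[:2] for u,v in sc])
    M=(P[::2]+P[1::2])/2; print(z,M.round(4).tolist(),np.linalg.norm(np.diff(M,axis=0),axis=1), M.mean(0))
    d=M[-1]-M[0];print("yaw",np.degrees(np.arctan2(-d[0],d[1])))
    k=np.array([-97.5,-32.5,32.5,97.5])/1000
    d=(P[-1]+P[-2]-P[0]-P[1]);d/=np.linalg.norm(d)
    for kk in k: print((M.mean(0)+kk*d).round(4))
c=[(25,27),(755,44)]
print([on("wrist",195+u/3,180+v/3,.012,s).round(4) for u,v in c])
E
```

```text
0.018 [[0.5112, -0.3072], [0.5132, -0.2417], [0.5151, -0.1766], [0.5172, -0.111]] [0.06552582 0.06517143 0.06564422] [ 0.51414973 -0.20910922]
yaw -1.7541145352507665
[ 0.5112 -0.3066]
[ 0.5132 -0.2416]
[ 0.5151 -0.1766]
[ 0.5171 -0.1117]
0.02 [[0.5106, -0.3068], [0.5126, -0.2416], [0.5145, -0.1767], [0.5165, -0.1114]] [0.06521929 0.06486657 0.06533714] [ 0.51354691 -0.20911448]
yaw -1.7541145352507517
[ 0.5106 -0.3066]
[ 0.5126 -0.2416]
[ 0.5145 -0.1766]
[ 0.5165 -0.1117]
[array([ 0.448, -0.346,  0.012]), array([ 0.4563, -0.0659,  0.012 ])]
```

```bash
python3 -m pendant '-0.03 0.07 0 0 0 0;-0.03 0.14 0 0 0 0;-0.03 0.21 0 0 0 0;-0.03 0.28 0 0 0 0;-0.03 0.35 0 0 0 0;-0.03 0.42 0 0 0 0;-0.03 0.425 0 0 0 0;-0.03 0.425 0 0 0 0' 1
python3 - <<'E'
from h import *
s=env.sense();print(s["time"],s["tool_pos"])
im=cams.grab_frame("wrist"); np.save("w2.npy",s,allow_pickle=True);cv2.imwrite("pics/w2.png",im[:,:,::-1])
E
```

```text
time: 4.2
tool_pos: [0.4417, 0.0464, 0.3078]
eef_rot: [[-1.0, -0.001, 0.0], [-0.001, 1.0, 0.0], [-0.0, 0.0, -1.0]]
ft_force: [-0.2, -0.3, 0.3]
gripper_width: 0.433
4.2 [0.44167652 0.04639408 0.30777408]
```

View pics/w2.png

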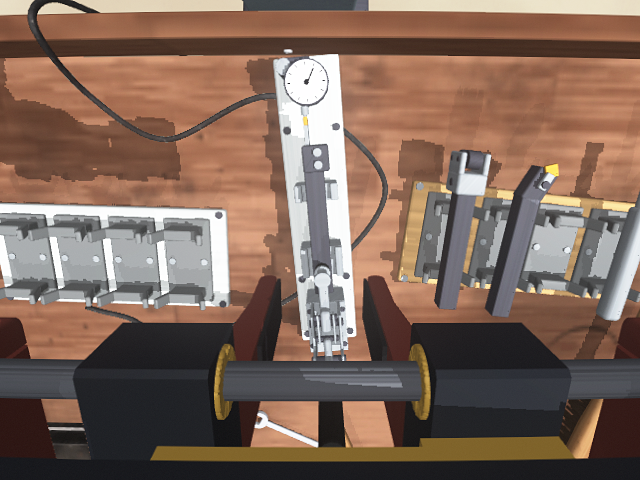

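```bash
python3 -m pendant '0.06 0.012 0 0 0 0;0.12 0.012 -0.03 0 0 0;0.167 0.012 -0.08 0 0 0;0.167 0.012 -0.14 0 0 0;0.167 0.012 -0.173 0 0 0;0.167 0.012 -0.173 0 0 0;0.167 0.012 -0.173 0 0 0;0.167 0.012 -0.173 0 0 0' 1
python3 - <<'E'
from h import *
s=env.sense();print(s["time"],s["tool_pos"])
for n in ("top","side"):
    cv2.imwrite(f"pics/{n}2.png",cams.grab_frame(n)[:,:,::-1])
a=cv2.imread("pics/side2.png")[140:300,230:430];cv2.imwrite("pics/side2c.png",cv2.resize(a,None,fx=3.5,fy=3.5))
E
```

```text
time: 4.92
tool_pos: [0.5427, 0.05, 0.2061]
eef_rot: [[-1.0, 0.005, 0.003], [0.005, 1.0, -0.0], [-0.003, -0.0, -1.0]]
ft_force: [-0.3, 0.5, 0.4]
gripper_width: 0.003
4.9167 [0.54269706 0.04995258 0.2060634 ]
```

View pics/side2c.png

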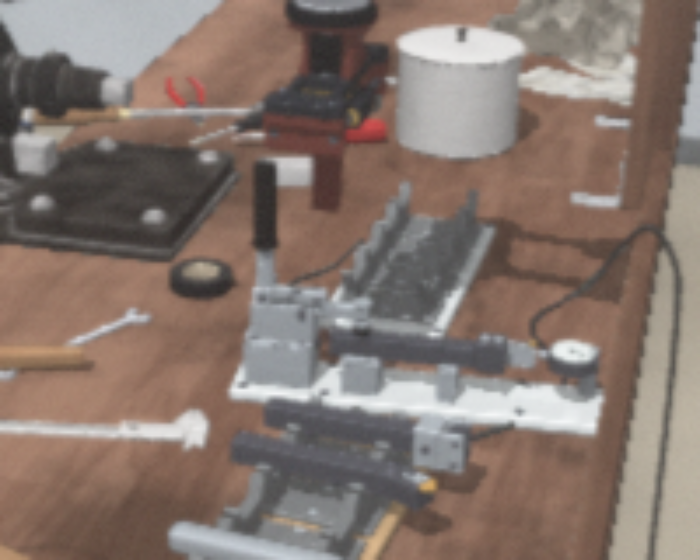

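```bash
python3 -m pendant '0.03 0.005 0 0 0 0;0.05 0.006 0 0 0 0;0.07 0.006 0 0 0 0;0.09 0.008 0 0 0 0;0.11 0.009 -0.002 0 0 0;0.125 0.01 -0.006 0 0 0;0.1425 0.012 -0.012 0 0 0;0.1425 0.012 -0.012 0 0 0' 1
python3 - <<'E'
from h import *
s=env.sense();print(s["time"],s["tool_pos"],s["ft_force"])
a=cams.grab_frame("side")[140:300,230:430,::-1];cv2.imwrite("pics/side3c.png",cv2.resize(a,None,fx=3.5,fy=3.5))
E
```

```text
time: 5.68
tool_pos: [0.6287, 0.0584, 0.1967]
eef_rot: [[-1.0, 0.003, 0.001], [0.003, 1.0, -0.0], [-0.001, -0.0, -1.0]]
ft_force: [1.0, 0.0, -0.5]
gripper_width: 0.005
5.6833 [0.62873868 0.05838724 0.19665144] [ 1.03640985  0.04558103 -0.54399442]
```

View pics/side3c.png

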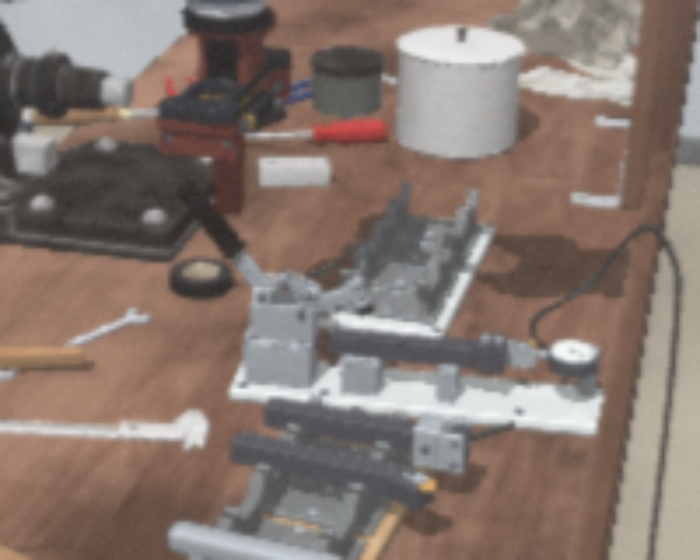

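```bash
python3 -m pendant '0.014 0.002 -0.008 0 0 0;0.025 0.003 -0.017 0 0 0;0.036 0.004 -0.027 0 0 0;0.046 0.005 -0.037 0 0 0;0.055 0.005 -0.047 0 0 0;0.06 0.005 -0.054 0 0 0;0.062 0.005 -0.056 0 0 0;0.062 0.005 -0.056 0 0 0' 1
python3 - <<'E'
from h import *
s=env.sense();print(s["time"],s["tool_pos"],s["ft_force"])
a=cams.grab_frame("side")[140:300,230:430,::-1];cv2.imwrite("pics/side4c.png",cv2.resize(a,None,fx=3.5,fy=3.5))
E
```

```text
time: 6.4
tool_pos: [0.6626, 0.0616, 0.1656]
eef_rot: [[-1.0, 0.002, -0.005], [0.002, 1.0, 0.0], [0.005, 0.0, -1.0]]
ft_force: [-17.9, -1.9, 17.4]
gripper_width: 0.006
6.4 [0.66260345 0.06161646 0.16564365] [-17.86597317  -1.9156088   17.41727883]
```

View pics/side4c.png

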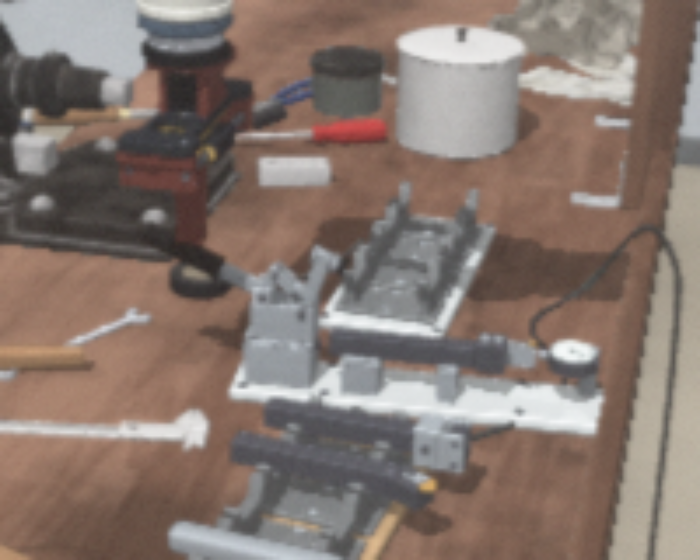

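```bash
python3 -m pendant '-0.01 0 0.03 0 0 0;-0.02 0 0.09 0 0 0;-0.03 0 0.15 0 0 0;-0.06 0 0.21 0 0 0;-0.12 0 0.235 0 0 0;-0.19 -0.01 0.235 0 0 0;-0.25 -0.02 0.235 0 0 0;-0.31 -0.02 0.235 0 0 0' 1
python3 -m pendant '-0.06 0 0 0 0 0;-0.07 0 0 0 0 0;-0.07 0 -0.02 0 0 0;-0.07 0 -0.08 0 0 0;-0.07 0 -0.1 0 0 0;-0.07 0 -0.1 0 0 0;-0.07 0 -0.1 0 0 0;-0.07 0 -0.1 0 0 0' 0
python3 - <<'E'
from h import *
s=env.sense();print(s["time"],s["tool_pos"],s["ft_force"])
im=cams.grab_frame("wrist"); np.save("w3.npy",s,allow_pickle=True);cv2.imwrite("pics/w3.png",im[:,:,::-1])
E
```

```text
time: 7.12
tool_pos: [0.4777, 0.0491, 0.3035]
eef_rot: [[-1.0, 0.003, 0.001], [0.003, 1.0, 0.0], [-0.001, 0.0, -1.0]]
ft_force: [0.9, -0.1, 0.8]
gripper_width: 0.006
time: 7.78
tool_pos: [0.4375, 0.0495, 0.2453]
eef_rot: [[-1.0, 0.003, 0.001], [0.003, 1.0, 0.0], [-0.001, 0.0, -1.0]]
ft_force: [-1.3, -0.4, 0.9]
gripper_width: 0.497
7.7833 [0.43749704 0.04949499 0.24527068] [-1.33324005 -0.37087653  0.8644906 ]
```

View pics/w3.png

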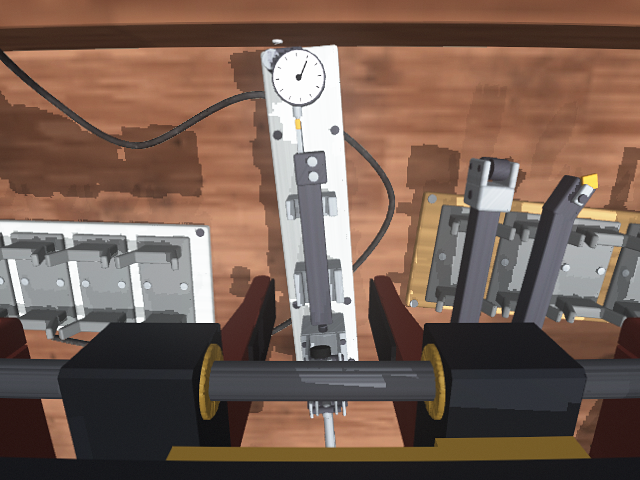

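```bash
python3 - <<'E'
import cv2
im=cv2.imread("pics/w3.png")
cv2.imwrite("pics/w3c.png",cv2.resize(im[145:335,270:370],None,fx=5,fy=3.1,interpolation=cv2.INTER_CUBIC))
E
```

```text
(no output)
```

View pics/w3c.png

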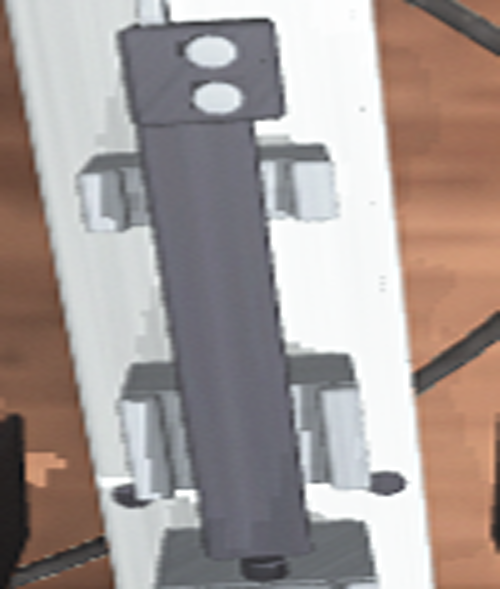

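```bash
python3 - <<'E'
from h import *
s=np.load("w3.npy",allow_pickle=True).item()
W=lambda u,v,z: on("wrist",270+u/5,145+v/3.1,z,s)
for z in (.052,.057,.062):
    a,b,c,d=[W(*p,z) for p in ((143,125),(258,118),(205,555),(310,552))]
    m=(a+b)/2;n=(c+d)/2;e=n-m
    print(z,"w",np.linalg.norm(a-b),np.linalg.norm(c-d),"head",m.round(4),"tail",n.round(4),"L",np.linalg.norm(e),"yaw",np.degrees(np.arctan2(e[1],e[0])))
    e/=np.linalg.norm(e);print("origin",(m+.058*e).round(4),(n-.075*e).round(4))
# seats
for z in (.037,.044):
  print([W(*p,z).round(4) for p in ((93,228),(322,218),(150,497),(352,488))])
E
```

```text
0.052 w 0.02018898493422408 0.020428949806818402 head [0.4076 0.0402 0.052 ] tail [0.5428 0.0498 0.052 ] L 0.13556525556867102 yaw 4.061004619177783
origin [0.4654 0.0443 0.052 ] [0.468  0.0445 0.052 ]
0.057 w 0.01988427367849141 0.020120616774265437 head [0.4069 0.0404 0.057 ] tail [0.5401 0.0498 0.057 ] L 0.1335191765115697 yaw 4.061004619177784
origin [0.4648 0.0445 0.057 ] [0.4653 0.0445 0.057 ]
0.062 w 0.01957956242275874 0.01981228374171248 head [0.4062 0.0405 0.062 ] tail [0.5374 0.0498 0.062 ] L 0.13147309745446828 yaw 4.061004619177789
origin [0.4641 0.0446 0.062 ] [0.4626 0.0445 0.062 ]
[array([0.4417, 0.0193, 0.037 ]), array([0.4387, 0.0622, 0.037 ]), array([0.5306, 0.0284, 0.037 ]), array([0.5275, 0.0688, 0.037 ])]
[array([0.4401, 0.02  , 0.044 ]), array([0.4372, 0.0619, 0.044 ]), array([0.5272, 0.0288, 0.044 ]), array([0.5242, 0.0684, 0.044 ])]
```

```bash
python3 -m pendant '0.046 -0.008 0 0 0 0.094;0.046 -0.008 -0.06 0 0 0.094;0.046 -0.008 -0.12 0 0 0.094;0.046 -0.008 -0.18 0 0 0.094;0.046 -0.008 -0.23 0 0 0.094;0.046 -0.008 -0.26 0 0 0.094;0.046 -0.008 -0.26 0 0 0.094;0.046 -0.008 -0.26 0 0 0.094' 0
python3 - <<'E'
from h import *
s=env.sense();print(s["time"],s["tool_pos"],s["ft_force"])
im=cams.grab_frame("wrist");cv2.imwrite("pics/w4.png",im[:,:,::-1])
E
```

```text
time: 8.5
tool_pos: [0.4647, 0.0446, 0.0887]
eef_rot: [[-0.997, -0.071, -0.0], [-0.071, 0.997, 0.0], [0.0, 0.0, -1.0]]
ft_force: [0.6, 0.7, 1.0]
gripper_width: 0.499
8.5 [0.46474344 0.04462879 0.08872152] [0.56973342 0.74480374 0.95001386]
```

View pics/w4.png

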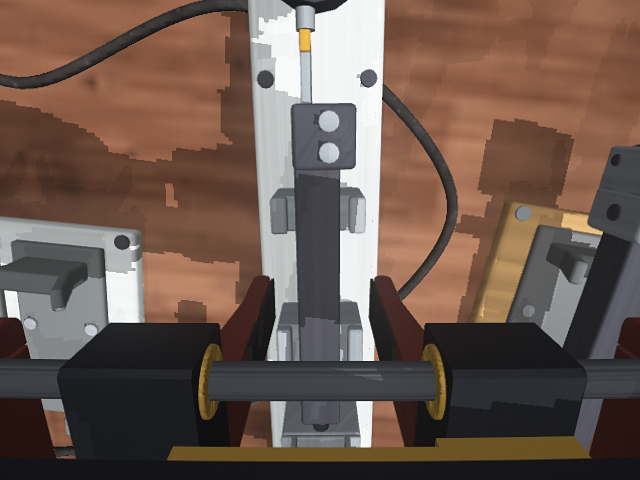

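```bash
python3 -m pendant '0 0 -0.02 0 0 0;0 0 -0.04 0 0 0;0 0 -0.05 0 0 0;0 0 -0.058 0 0 0;0 0 -0.058 0 0 0;0 0 -0.058 0 0 0;0 0 -0.058 0 0 0;0 0 -0.058 0 0 0' 0
python3 -m pendant '0 0 0 0 0 0;0 0 0 0 0 0;0 0 0 0 0 0;0 0 0 0 0 0;0 0 0 0 0 0;0 0 0 0 0 0;0 0 0 0 0 0;0 0 0 0 0 0' 1
```

```text
time: 9.22
tool_pos: [0.4647, 0.0447, 0.0537]
eef_rot: [[-0.997, -0.071, 0.001], [-0.071, 0.997, 0.0], [-0.001, -0.0, -1.0]]
ft_force: [0.6, 0.1, 0.4]
gripper_width: 0.501
time: 9.88
tool_pos: [0.4645, 0.0444, 0.0534]
eef_rot: [[-0.997, -0.071, 0.0], [-0.071, 0.997, -0.0], [-0.0, -0.0, -1.0]]
ft_force: [-0.1, -2.3, 2.1]
gripper_width: 0.228
```

```bash
python3 -m pendant '0 0 0.01 0 0 0;0 0 0.03 0 0 0;0 0 0.06 0 0 0;0 0 0.1 0 0 0;0 0 0.15 0 0 0;0 0 0.2 0 0 0;0 0 0.2 0 0 0;0 0 0.2 0 0 0'
python3 -m pendant '0 -0.04 0.02 0 0 0;0.02 -0.1 0.02 0 0 -0.06;0.04 -0.16 0.02 0 0 -0.128;0.06 -0.22 0.02 0 0 -0.128;0.082 -0.28 0.02 0 0 -0.128;0.082 -0.33 0.02 0 0 -0.128;0.082 -0.37 0.02 0 0 -0.128;0.082 -0.37 0.02 0 0 -0.128'
python3 - <<'E'
from h import *
s=env.sense();print(s["time"],s["tool_pos"],s["ft_force"])
im=cams.grab_frame("wrist");np.save("w5.npy",s,allow_pickle=True);cv2.imwrite("pics/w5.png",im[:,:,::-1])
E
```

```text
time: 10.55
tool_pos: [0.4653, 0.0448, 0.1755]
eef_rot: [[-0.997, -0.071, 0.004], [-0.071, 0.997, 0.0], [-0.004, 0.0, -1.0]]
ft_force: [0.6, -0.6, -5.3]
gripper_width: 0.229
time: 11.22
tool_pos: [0.5124, -0.1812, 0.1821]
eef_rot: [[-0.999, 0.034, -0.005], [0.034, 0.999, -0.0], [0.005, -0.0, -1.0]]
ft_force: [0.3, 0.7, -3.7]
gripper_width: 0.226
11.2167 [ 0.51237213 -0.18116178  0.18207597] [ 0.34888316  0.66504592 -3.7499914 ]
```

View pics/w5.png

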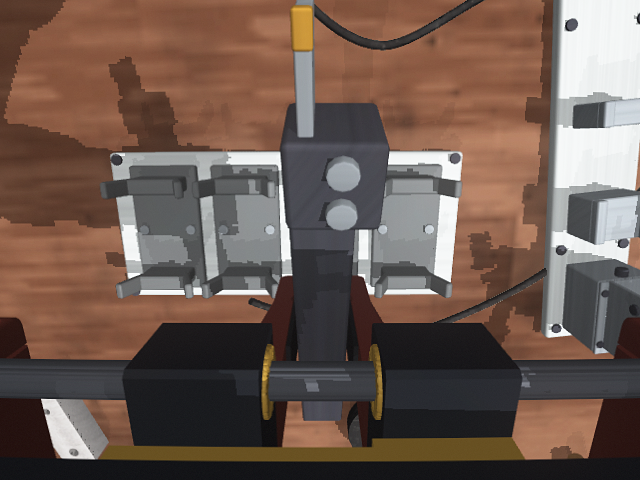

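```bash
cat >> h.py <<'E'
def cen(gray,u,v,r=6):
    # bright blob centroid near (u,v)
    p=gray[v-r:v+r+1,u-r:u+r+1].astype(float);w=np.clip(p-np.percentile(p,70)-10,0,None)
    y,x=np.mgrid[-r:r+1,-r:r+1]; return u+(w*x).sum()/w.sum(),v+(w*y).sum()/w.sum()
E
python3 - <<'E'
from h import *
s=np.load("w5.npy",allow_pickle=True).item()
g=cv2.imread("pics/w5.png",0)
sc=[(144,229),(191,230),(222,229),(270,230),(383,229),(430,230)]
C=[cen(g,*p) for p in sc];print(np.round(C,1).tolist())
for z in (.018,.022):
  P=np.array([on("wrist",u,v,z,s)[:2] for u,v in C]);M=(P[::2]+P[1::2])/2
  k=np.array([-.0975,-.0325,.0975]);e=M[2]-M[0];print(np.linalg.norm(e)/.195,"yaw",np.degrees(np.arctan2(-e[0],e[1])),M.round(4).tolist())
  d=e/np.linalg.norm(e);c=M.mean(0)-k.mean()*d;print("c",c,[(c+q*d).round(4).tolist() for q in (.0975,.0325,-.0325,-.0975)])
# tool top axis: block front, at z = TCP-.006+? 
E
python3 -c "
import cv2
im=cv2.imread('pics/w5.png');cv2.imwrite('pics/w5c.png',cv2.resize(im[90:310,250:400],None,fx=4,fy=2.7,interpolation=cv2.INTER_CUBIC))"
```

```text
[[139.6, 233.9], [190.4, 231.0], [220.9, 233.4], [270.8, 229.6], [385.0, 227.6], [431.4, 228.0]]
1.0307343116185455 yaw -0.8172594920973835 [[0.5129, -0.3103], [0.5144, -0.2431], [0.5158, -0.1093]]
c [ 0.51448903 -0.21009406] [[0.5159, -0.1126], [0.515, -0.1776], [0.514, -0.2426], [0.5131, -0.3076]]
1.0171056873297633 yaw -0.8172594920973781 [[0.5119, -0.3086], [0.5133, -0.2423], [0.5147, -0.1103]]
c [ 0.5134841  -0.20952957] [[0.5149, -0.112], [0.5139, -0.177], [0.513, -0.242], [0.5121, -0.307]]
```

View pics/w5c.png

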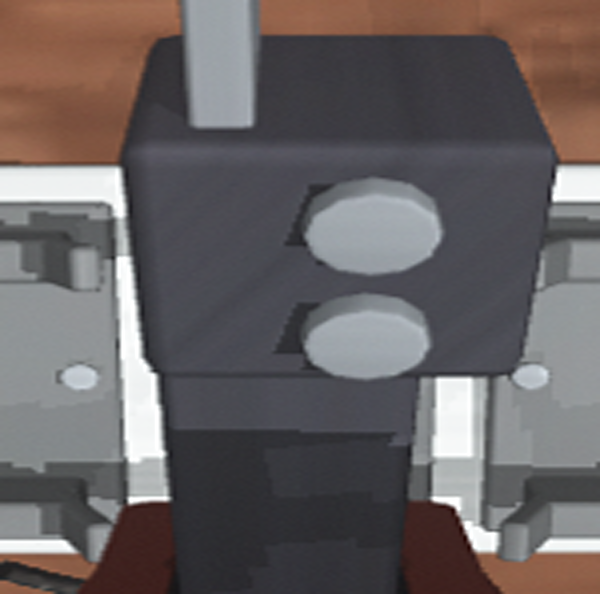

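```bash
python3 -m pendant '0 0 -0.03 0 0 0;0 0 -0.08 0 0 0;0 0 -0.12 0 0 0;0 0 -0.13 0 0 0;0 0 -0.13 0 0 0;0 0 -0.13 0 0 0;0 0 -0.13 0 0 0;0 0 -0.13 0 0 0'
python3 - <<'E'
from h import *
s=env.sense();print(s["time"],s["tool_pos"],s["ft_force"],np.degrees(np.arctan2(s["eef_rot"][1,0],s["eef_rot"][0,0])))
im=cams.grab_frame("wrist");np.save("w6.npy",s,allow_pickle=True);cv2.imwrite("pics/w6.png",im[:,:,::-1])
E
```

```text
time: 11.93
tool_pos: [0.5146, -0.1775, 0.1094]
eef_rot: [[-1.0, 0.029, 0.003], [0.029, 1.0, -0.001], [-0.003, -0.001, -1.0]]
ft_force: [-0.6, 0.0, -2.6]
gripper_width: 0.227
11.9333 [ 0.5145601  -0.17748023  0.10940982] [-0.58294643  0.03283562 -2.61457797] 178.33687529126576
```

View pics/w6.png

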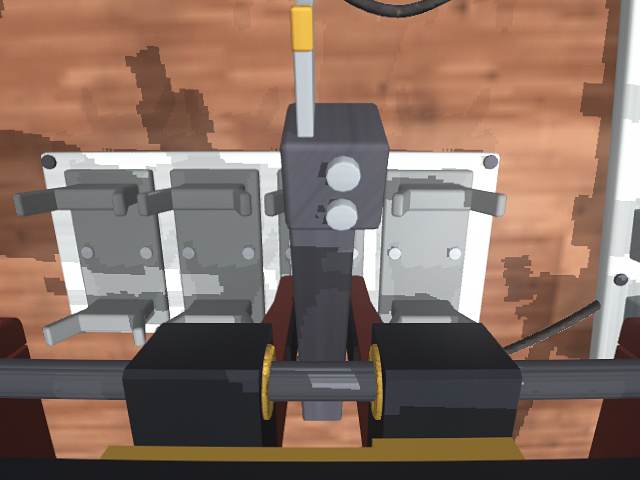

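```bash
python3 -m pendant '0 0 -0.02 0 0 0;0 0 -0.04 0 0 0;0 0 -0.06 0 0 0;0 0 -0.07 0 0 0;0 0 -0.076 0 0 0;0 0 -0.08 0 0 0;0 0 -0.08 0 0 0;0 0 -0.08 0 0 0'
python3 -m pendant '0 0 -0.001 0 0 0;0 0 -0.002 0 0 0;0 0 -0.003 0 0 0;0 0 -0.0035 0 0 0;0 0 -0.004 0 0 0;0 0 -0.0045 0 0 0;0 0 -0.005 0 0 0;0 0 -0.005 0 0 0'
```

```text
time: 12.65
tool_pos: [0.5136, -0.1773, 0.0589]
eef_rot: [[-1.0, 0.029, -0.0], [0.029, 1.0, 0.0], [0.0, 0.0, -1.0]]
ft_force: [-0.8, 0.4, -0.8]
gripper_width: 0.222
time: 13.32
tool_pos: [0.5136, -0.1774, 0.0562]
eef_rot: [[-1.0, 0.029, -0.0], [0.029, 1.0, -0.0], [0.0, -0.0, -1.0]]
ft_force: [-3.9, -0.3, 4.2]
gripper_width: 0.229
```

```bash
python3 -m pendant '0 0 0 0 0 0;0 0 0 0 0 0;0 0 0 0 0 0;0 0 0 0 0 0;0 0 0 0 0 0;0 0 0 0 0 0;0 0 0 0 0 0;0 0 0 0 0 0' 0
python3 -m pendant '0 0 0.02 0 0 0;0 0 0.06 0 0 0;0 0 0.12 0 0 0;0 0 0.18 0 0 0;0 0 0.24 0 0 0;0 0 0.3 0 0 0;0 0 0.33 0 0 0;0 0 0.33 0 0 0' 0
python3 - <<'E'
from h import *
s=env.sense();print(s["time"],s["tool_pos"],s["ft_force"])
im=cams.grab_frame("wrist");np.save("w7.npy",s,allow_pickle=True);cv2.imwrite("pics/w7.png",im[:,:,::-1])
E
```

```text
time: 13.98
tool_pos: [0.5136, -0.1773, 0.0562]
eef_rot: [[-1.0, 0.029, -0.0], [0.029, 1.0, 0.0], [0.0, 0.0, -1.0]]
ft_force: [0.7, 1.0, 0.5]
gripper_width: 0.499
time: 14.65
tool_pos: [0.5148, -0.1779, 0.2617]
eef_rot: [[-1.0, 0.029, 0.01], [0.029, 1.0, -0.004], [-0.01, -0.004, -1.0]]
ft_force: [1.0, -0.1, 0.6]
gripper_width: 0.494
14.65 [ 0.51482347 -0.17788916  0.26174485] [ 1.02790549 -0.13246777  0.64325908]
```

View pics/w7.png

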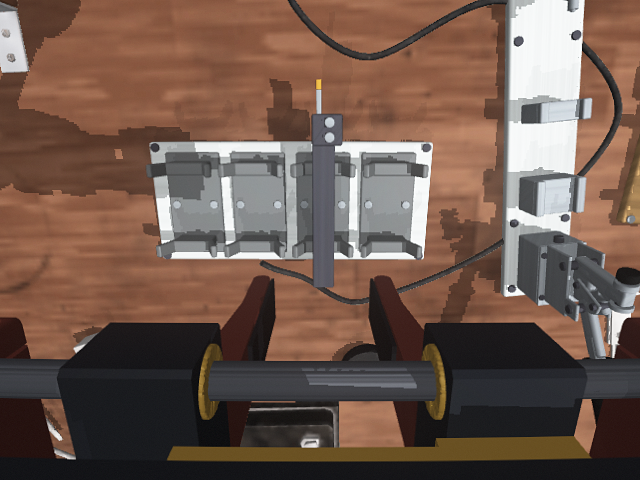

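```bash
python3 -m pendant '0 0.07 0 0 0 0;0 0.14 0 0 0 0;-0.02 0.2 0 0 0 0;-0.05 0.27 0 0 0 0;-0.08 0.33 0 0 0 0;-0.1 0.4 0 0 0 0;-0.108 0.46 0 0 0 0;-0.108 0.53 0 0 0 0'
python3 -m pendant '0 0.07 0 0 0 0;0 0.14 0 0 0 0;0 0.2 0 0 0 0;0 0.24 0 0 0 0;0 0.24 0 0 0 0;0 0.24 0 0 0 0;0 0.24 0 0 0 0;0 0.24 0 0 0 0'
python3 - <<'E'
from h import *
s=env.sense();print(s["time"],s["tool_pos"],s["ft_force"],np.degrees(np.arctan2(s["eef_rot"][1,0],s["eef_rot"][0,0])))
im=cams.grab_frame("wrist");np.save("w8.npy",s,allow_pickle=True);cv2.imwrite("pics/w8.png",im[:,:,::-1])
E
```

```text
time: 15.37
tool_pos: [0.4469, 0.1417, 0.2532]
eef_rot: [[-1.0, 0.03, -0.001], [0.03, 1.0, -0.0], [0.001, -0.0, -1.0]]
ft_force: [1.0, -0.3, -0.2]
gripper_width: 0.497
time: 16.03
tool_pos: [0.4489, 0.283, 0.2538]
eef_rot: [[-1.0, 0.031, -0.001], [0.031, 1.0, -0.001], [0.001, -0.001, -1.0]]
ft_force: [-0.3, 0.1, 0.3]
gripper_width: 0.502
16.0333 [0.44887791 0.28304568 0.25375781] [-0.2565312   0.11652895  0.26749236] 178.23386958447108
```

View pics/w8.png

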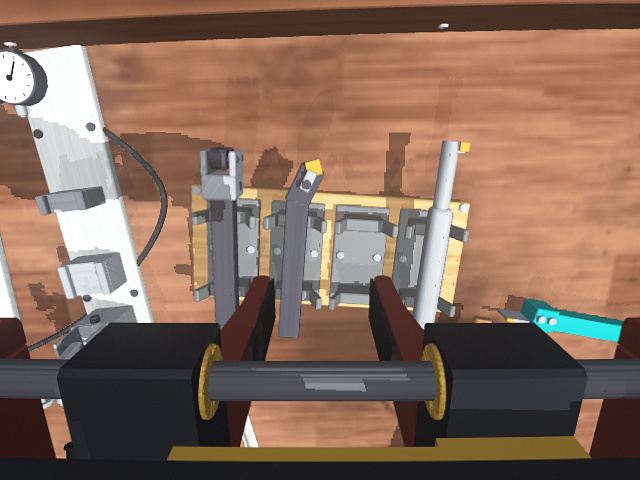

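```bash
python3 -c "
import cv2
im=cv2.imread('pics/w8.png');cv2.imwrite('pics/w8c.png',cv2.resize(im[135:345,185:475],None,fx=2.7,fy=2.7,interpolation=cv2.INTER_CUBIC))"
```

```text
(no output)
```

View pics/w8c.png

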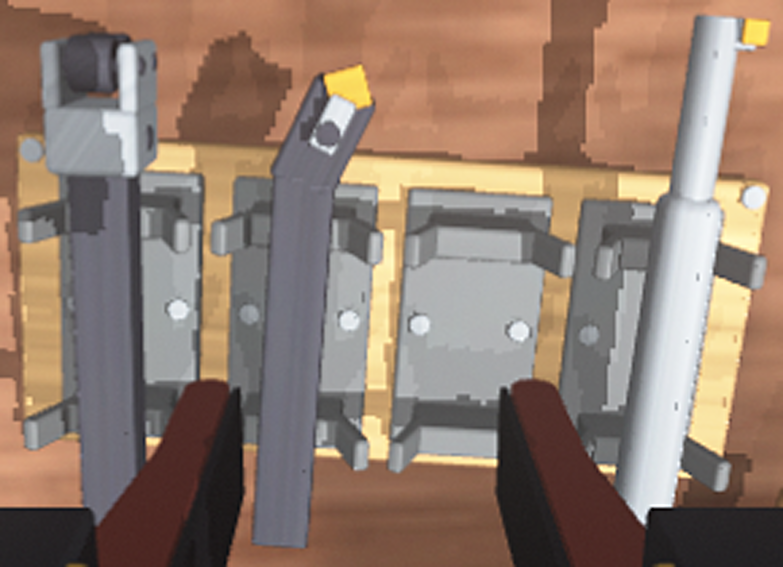

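```bash
python3 - <<'E'
from h import *
s=np.load("w8.npy",allow_pickle=True).item()
W=lambda u,v,z: on("wrist",185+u/2.7,135+v/2.7,z,s)
def ax(n,q,hx,tx,z=.062):
    a,b,c,d=[W(*p,z) for p in q]; m=(a+b)/2;t=(c+d)/2;e=t-m;L=np.linalg.norm(e);e/=L
    print(n,"w",np.linalg.norm(a-b),np.linalg.norm(c-d),m.round(4),t.round(4),"L",L,"yaw",np.degrees(np.arctan2(e[1],e[0])),"org",(m+hx*e).round(4),(t-tx*e).round(4))
ax("turn",((274,188),(331,190),(254,543),(308,546)),.062,.070)
ax("knurl",((72,177),(138,177),(82,500),(145,500)),.060,.07)
ax("bore",((660,203),(720,205),(618,500),(676,500)),.058,.074)
S=[((250,314),(348,321)),((420,324),(518,331))]
for a,b in S: print((W(*a,.018)+W(*b,.018))/2)
print([W(*p,.012) for p in ((18,137),(767,190))])
E
```

```text
turn w 0.018625030121166886 0.019563813991810283 [0.4361 0.2623 0.062 ] [0.5662 0.2482 0.062 ] L 0.13080991268615627 yaw -6.200820033214584 org [0.4978 0.2556 0.062 ] [0.4966 0.2557 0.062 ]
knurl w 0.02160260805880846 0.022610658683875417 [0.4301 0.1981 0.062 ] [0.5466 0.1892 0.062 ] L 0.11680343186691841 yaw -4.3397772895277695 org [0.4899 0.1935 0.062 ] [0.4768 0.1945 0.062 ]
bore w 0.019906477419930693 0.020845059341595414 [0.445  0.3894 0.062 ] [0.5525 0.38   0.062 ] L 0.1079595086268814 yaw -4.99829653601339 org [0.5027 0.3843 0.062 ] [0.4788 0.3864 0.062 ]
[0.49424058 0.25541118 0.018     ]
[0.50029102 0.32057621 0.018     ]
[array([0.4225167, 0.1537605, 0.012    ]), array([0.45112089, 0.43402891, 0.012     ])]
```

```bash
python3 -m pendant '0.06 -0.046 0 0 0 -0.098;0.081 -0.046 -0.05 0 0 -0.098;0.081 -0.046 -0.11 0 0 -0.098;0.081 -0.046 -0.17 0 0 -0.098;0.081 -0.046 -0.23 0 0 -0.098;0.081 -0.046 -0.26 0 0 -0.098;0.081 -0.046 -0.26 0 0 -0.098;0.081 -0.046 -0.26 0 0 -0.098' 0
python3 - <<'E'
from h import *
s=env.sense();print(s["time"],s["tool_pos"],s["ft_force"])
im=cams.grab_frame("wrist");cv2.imwrite("pics/w9.png",im[:,:,::-1])
E
```

```text
time: 16.75
tool_pos: [0.4971, 0.2555, 0.0978]
eef_rot: [[-0.994, 0.108, -0.002], [0.108, 0.994, -0.001], [0.002, -0.001, -1.0]]
ft_force: [-0.6, -0.8, 1.5]
gripper_width: 0.499
16.75 [0.49712371 0.25553155 0.09779182] [-0.59933513 -0.80062304  1.46329906]
```

View pics/w9.png

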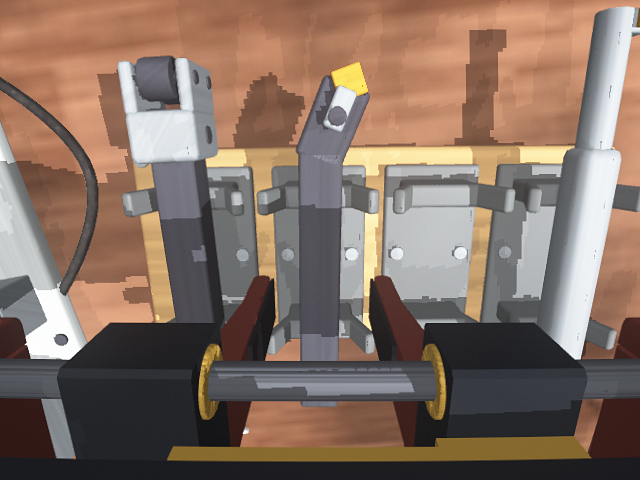

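```bash
python3 -m pendant '0 0 -0.02 0 0 0;0 0 -0.04 0 0 0;0 0 -0.055 0 0 0;0 0 -0.066 0 0 0;0 0 -0.066 0 0 0;0 0 -0.066 0 0 0;0 0 -0.066 0 0 0;0 0 -0.066 0 0 0' 0
python3 -m pendant '0 0 0 0 0 0;0 0 0 0 0 0;0 0 0 0 0 0;0 0 0 0 0 0;0 0 0 0 0 0;0 0 0 0 0 0;0 0 0 0 0 0;0 0 0 0 0 0' 1
python3 -m pendant '0 0 0.01 0 0 0;0 0 0.03 0 0 0;0 0 0.06 0 0 0;0 0 0.11 0 0 0;0 0 0.17 0 0 0;0 0 0.23 0 0 0;0 0 0.29 0 0 0;0 0 0.32 0 0 0'
```

```text
time: 17.47
tool_pos: [0.4977, 0.2569, 0.0593]
eef_rot: [[-0.994, 0.106, 0.001], [0.106, 0.994, 0.0], [-0.001, 0.001, -1.0]]
ft_force: [1.0, -0.1, 0.1]
gripper_width: 0.501
time: 18.13
tool_pos: [0.4975, 0.2564, 0.0589]
eef_rot: [[-0.994, 0.106, 0.0], [0.106, 0.994, -0.001], [-0.0, -0.001, -1.0]]
ft_force: [0.0, -2.8, 3.2]
gripper_width: 0.224
time: 18.8
tool_pos: [0.4978, 0.2574, 0.2569]
eef_rot: [[-0.994, 0.106, 0.006], [0.106, 0.994, 0.003], [-0.006, 0.004, -1.0]]
ft_force: [0.2, 0.2, -2.1]
gripper_width: 0.225
```

```bash
python3 -m pendant '0 -0.04 0 0 0 0.05;0 -0.1 0 0 0 0.098;0 -0.17 0 0 0 0.098;0.01 -0.24 0 0 0 0.098;0.024 -0.31 0 0 0 0.098;0.024 -0.38 0 0 0 0.098;0.024 -0.45 0 0 0 0.098;0.024 -0.52 0 0 0 0.098'
python3 -m pendant '0 -0.07 0 0 0 0;0 -0.14 0 0 0 0;0 -0.21 0 0 0 0;0 -0.26 0 0 0 0;0 -0.3 0 0 0 0;0 -0.31 -0.05 0 0 0;0 -0.311 -0.1 0 0 0;0 -0.311 -0.13 0 0 0'
python3 - <<'E'
from h import *
s=env.sense();print(s["time"],s["tool_pos"],s["ft_force"])
im=cams.grab_frame("wrist");np.save("w10.npy",s,allow_pickle=True);cv2.imwrite("pics/w10.png",im[:,:,::-1])
E
```

```text
time: 19.47
tool_pos: [0.5114, -0.0536, 0.2513]
eef_rot: [[-1.0, 0.029, 0.001], [0.029, 1.0, 0.001], [-0.001, 0.001, -1.0]]
ft_force: [1.4, 0.3, -3.0]
gripper_width: 0.225
time: 20.13
tool_pos: [0.511, -0.239, 0.1697]
eef_rot: [[-1.0, 0.031, -0.002], [0.031, 1.0, 0.002], [0.003, 0.002, -1.0]]
ft_force: [-0.1, -0.6, -4.4]
gripper_width: 0.225
20.1333 [ 0.51097206 -0.23897572  0.16971684] [-0.14243015 -0.56165472 -4.36188788]
```

View pics/w10.png

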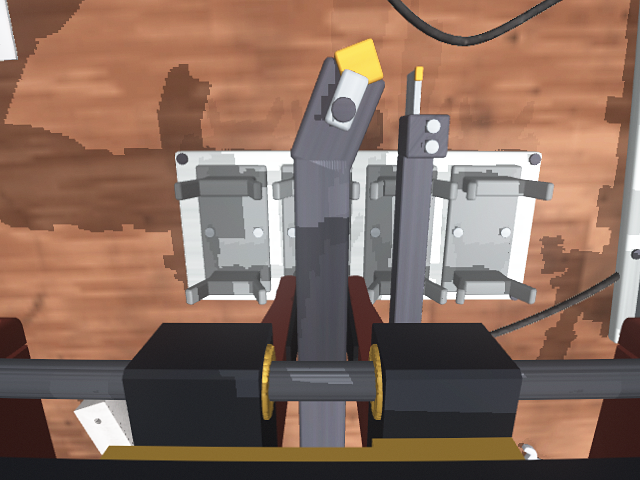

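```bash
python3 -m pendant '0 -0.001 -0.04 0 0 0;0 -0.001 -0.09 0 0 0;0 -0.001 -0.13 0 0 0;0 -0.001 -0.16 0 0 0;0 -0.001 -0.175 0 0 0;0 -0.001 -0.182 0 0 0;0 -0.001 -0.182 0 0 0;0 -0.001 -0.182 0 0 0'
python3 -m pendant '0 0 -0.001 0 0 0;0 0 -0.002 0 0 0;0 0 -0.003 0 0 0;0 0 -0.004 0 0 0;0 0 -0.005 0 0 0;0 0 -0.005 0 0 0;0 0 -0.005 0 0 0;0 0 -0.005 0 0 0'
```

```text
time: 20.85
tool_pos: [0.5126, -0.2396, 0.0652]
eef_rot: [[-1.0, 0.029, 0.002], [0.029, 1.0, -0.001], [-0.002, -0.001, -1.0]]
ft_force: [0.2, 0.0, -3.1]
gripper_width: 0.225
time: 21.52
tool_pos: [0.5118, -0.2393, 0.0604]
eef_rot: [[-1.0, 0.029, -0.0], [0.029, 1.0, 0.0], [0.0, 0.0, -1.0]]
ft_force: [-0.6, 0.2, -3.0]
gripper_width: 0.226
```

```bash
python3 -m pendant '0 -0.002 0 0 0 0;0 -0.004 0 0 0 0;0 -0.004 -0.001 0 0 0;0 -0.004 -0.002 0 0 0;0 -0.004 -0.003 0 0 0;0 -0.004 -0.003 0 0 0;0 -0.004 -0.003 0 0 0;0 -0.004 -0.003 0 0 0'
```

```text
time: 22.18
tool_pos: [0.5118, -0.2417, 0.0589]
eef_rot: [[-1.0, 0.029, 0.0], [0.029, 1.0, -0.0], [-0.0, -0.0, -1.0]]
ft_force: [-1.2, 0.5, -0.8]
gripper_width: 0.227
```

```bash
python3 -m pendant '0 0 -0.001 0 0 0;0 0 -0.001 0 0 0;0 0 -0.001 0 0 0;0 0 -0.001 0 0 0;0 0 -0.001 0 0 0;0 0 -0.001 0 0 0;0 0 -0.001 0 0 0;0 0 -0.001 0 0 0'
python3 -m pendant '0 0 0 0 0 0;0 0 0 0 0 0;0 0 0 0 0 0;0 0 0 0 0 0;0 0 0 0 0 0;0 0 0 0 0 0;0 0 0 0 0 0;0 0 0 0 0 0' 0
python3 -m pendant '0 0 0.02 0 0 0;0 0 0.06 0 0 0;0 0 0.12 0 0 0;0 0 0.18 0 0 0;0 0 0.24 0 0 0;0 0 0.3 0 0 0;0 0 0.33 0 0 0;0 0 0.33 0 0 0' 0
python3 - <<'E'
from h import *
s=env.sense();print(s["time"],s["tool_pos"],s["ft_force"])
im=cams.grab_frame("wrist");np.save("w11.npy",s,allow_pickle=True);cv2.imwrite("pics/w11.png",im[:,:,::-1])
E
```

```text
time: 22.85
tool_pos: [0.5118, -0.2418, 0.0589]
eef_rot: [[-1.0, 0.029, 0.0], [0.029, 1.0, -0.0], [-0.0, -0.0, -1.0]]
ft_force: [-4.3, 1.5, 6.4]
gripper_width: 0.224
time: 23.52
tool_pos: [0.5118, -0.2417, 0.058]
eef_rot: [[-1.0, 0.029, -0.0], [0.029, 1.0, 0.0], [0.0, 0.0, -1.0]]
ft_force: [-0.4, -0.1, -0.2]
gripper_width: 0.498
time: 24.18
tool_pos: [0.513, -0.2423, 0.2636]
eef_rot: [[-1.0, 0.029, 0.01], [0.029, 1.0, -0.005], [-0.01, -0.005, -1.0]]
ft_force: [0.4, -0.1, 1.0]
gripper_width: 0.502
24.1833 [ 0.51297858 -0.24231274  0.26361221] [ 0.41683438 -0.09636345  0.9663424 ]
```

View pics/w11.png

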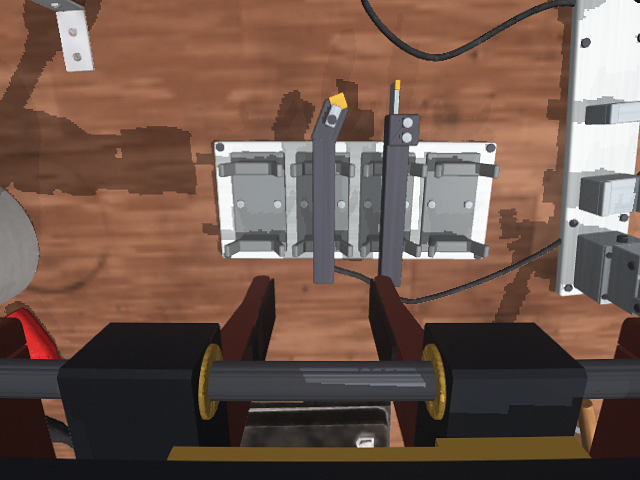

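```bash
python3 -m pendant '0 0.07 0 0 0 0;0 0.14 0 0 0 0;-0.02 0.21 0 0 0 0;-0.04 0.28 0 0 0 0;-0.04 0.35 0 0 0 0;-0.04 0.42 0 0 0 0;-0.04 0.49 0 0 0 -0.03;-0.04 0.55 0 0 0 -0.058'
python3 -m pendant '0 0.07 0 0 0 0;0 0.14 0 0 0 0;0 0.17 0 0 0 0;0 0.175 -0.04 0 0 0;0 0.175 -0.1 0 0 0;0 0.175 -0.14 0 0 0;0 0.175 -0.16 0 0 0;0 0.175 -0.16 0 0 0'
python3 - <<'E'
from h import *
s=env.sense();print(s["time"],s["tool_pos"],s["ft_force"])
im=cams.grab_frame("wrist");np.save("w12.npy",s,allow_pickle=True);cv2.imwrite("pics/w12.png",im[:,:,::-1])
E
```

```text
time: 24.9
tool_pos: [0.4866, 0.0902, 0.2541]
eef_rot: [[-0.997, 0.076, -0.003], [0.076, 0.997, -0.0], [0.003, -0.001, -1.0]]
ft_force: [1.2, -0.0, 0.1]
gripper_width: 0.502
time: 25.57
tool_pos: [0.4856, 0.1926, 0.1549]
eef_rot: [[-0.997, 0.075, -0.008], [0.075, 0.997, -0.003], [0.008, -0.003, -1.0]]
ft_force: [-0.7, -0.0, -0.6]
gripper_width: 0.504
25.5667 [0.48562967 0.19264088 0.15486532] [-0.67058828 -0.01099953 -0.60617913]
```

View pics/w12.png

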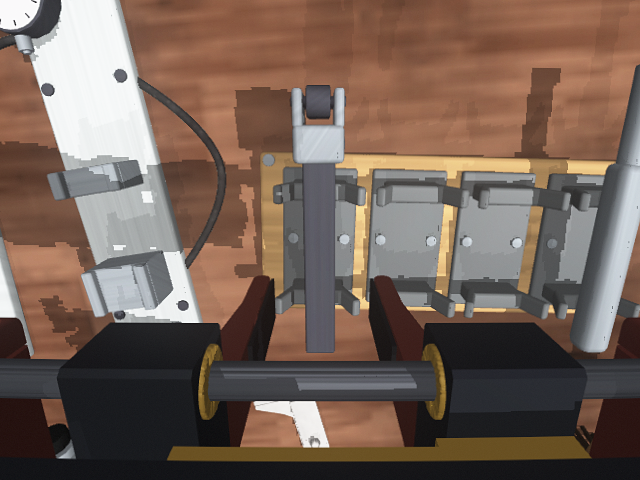

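```bash
python3 - <<'E'
from h import *
s=np.load("w12.npy",allow_pickle=True).item()
W=lambda u,v,z: on("wrist",u,v,z,s)
m=W(319,170,.062);t=W(320,352,.062);e=t-m;print(m,t,np.linalg.norm(e),np.degrees(np.arctan2(e[1],e[0])))
e/=np.linalg.norm(e);print(t-.07*e)
print((W(293,239,.018)+W(344,239.5,.018))/2)
f=W(318,128,.071);print("head front top edge",f)
E
```

```text
[0.43274203 0.19532497 0.062     ] [0.55672631 0.18650212 0.062     ] 0.12429780586825095 -4.0703693006277195
[0.48690288 0.19147083 0.062     ]
[0.48806967 0.19030666 0.018     ]
head front top edge [0.40849384 0.19669829 0.071     ]
```

```bash
python3 -m pendant '0 -0.0025 -0.04 0 0 0;0 -0.0025 -0.09 0 0 0;0 -0.0025 -0.12 0 0 0;0 -0.0025 -0.145 0 0 0;0 -0.0025 -0.16 0 0 0;0 -0.0025 -0.168 0 0 0;0 -0.0025 -0.168 0 0 0;0 -0.0025 -0.168 0 0 0' 0
python3 -m pendant '0 0 0 0 0 0;0 0 0 0 0 0;0 0 0 0 0 0;0 0 0 0 0 0;0 0 0 0 0 0;0 0 0 0 0 0;0 0 0 0 0 0;0 0 0 0 0 0' 1
python3 -m pendant '0 0 0.01 0 0 0;0 0 0.03 0 0 0;0 0 0.06 0 0 0;0 0 0.11 0 0 0;0 0 0.17 0 0 0;0 0 0.23 0 0 0;0 0 0.29 0 0 0;0 0 0.32 0 0 0'
```

```text
time: 26.28
tool_pos: [0.4886, 0.192, 0.0607]
eef_rot: [[-0.997, 0.075, 0.002], [0.075, 0.997, 0.001], [-0.002, 0.001, -1.0]]
ft_force: [0.6, -0.4, -0.6]
gripper_width: 0.5
time: 26.95
tool_pos: [0.4881, 0.1918, 0.0598]
eef_rot: [[-0.997, 0.075, 0.001], [0.075, 0.997, -0.0], [-0.001, 0.0, -1.0]]
ft_force: [-0.2, -2.4, 4.6]
gripper_width: 0.223
time: 27.62
tool_pos: [0.4883, 0.1922, 0.2571]
eef_rot: [[-0.997, 0.075, 0.006], [0.075, 0.997, 0.002], [-0.006, 0.003, -1.0]]
ft_force: [1.2, -0.0, -1.4]
gripper_width: 0.231
```

```bash
python3 -m pendant '0 -0.04 0 0 0 0.03;0 -0.1 0 0 0 0.058;0 -0.17 0 0 0 0.058;0.01 -0.24 0 0 0 0.058;0.03 -0.31 0 0 0 0.058;0.037 -0.38 0 0 0 0.058;0.037 -0.45 0 0 0 0.058;0.037 -0.52 0 0 0 0.058'
python3 -m pendant '0 -0.07 0 0 0 0;0 -0.14 0 0 0 0;0 -0.21 0 0 0 0;0 -0.26 0 0 0 0;0 -0.3 0 0 0 0;0 -0.311 -0.05 0 0 0;0 -0.311 -0.1 0 0 0;0 -0.311 -0.13 0 0 0'
python3 -m pendant '0 0 -0.04 0 0 0;0 0 -0.07 0 0 0;0 0 -0.08 0 0 0;0 0 -0.08 0 0 0;0 0 -0.08 0 0 0;0 0 -0.08 0 0 0;0 0 -0.08 0 0 0;0 0 -0.08 0 0 0'
python3 - <<'E'
from h import *
s=env.sense();print(s["time"],s["tool_pos"],s["ft_force"])
im=cams.grab_frame("wrist");np.save("w13.npy",s,allow_pickle=True);cv2.imwrite("pics/w13.png",im[:,:,::-1])
E
```

```text
time: 28.28
tool_pos: [0.5097, -0.1177, 0.2515]
eef_rot: [[-1.0, 0.029, -0.0], [0.029, 1.0, 0.0], [0.0, 0.0, -1.0]]
ft_force: [1.2, 0.4, -1.9]
gripper_width: 0.23
time: 28.95
tool_pos: [0.509, -0.3028, 0.1699]
eef_rot: [[-1.0, 0.031, -0.003], [0.031, 1.0, 0.003], [0.003, 0.003, -1.0]]
ft_force: [-0.6, 0.7, -3.2]
gripper_width: 0.225
time: 29.62
tool_pos: [0.5106, -0.3029, 0.1269]
eef_rot: [[-1.0, 0.029, 0.002], [0.029, 1.0, -0.001], [-0.002, -0.001, -1.0]]
ft_force: [-0.2, 0.4, -2.4]
gripper_width: 0.231
29.6167 [ 0.51057273 -0.30285174  0.12691636] [-0.17684226  0.4019769  -2.35717447]
```

View pics/w13.png

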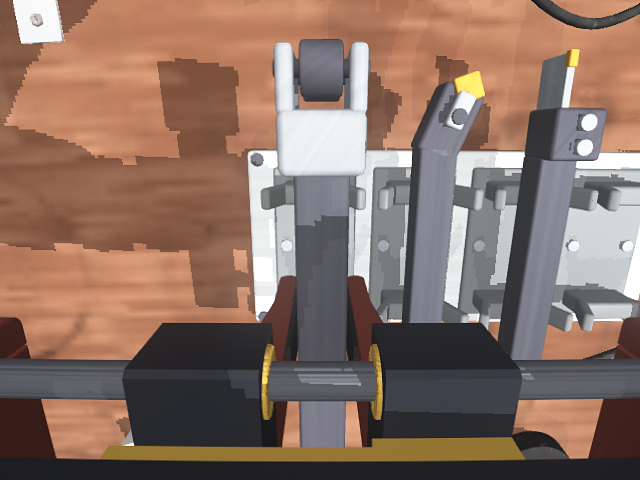

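```bash
python3 -m pendant '0 -0.0077 0 0 0 0;0 -0.0077 -0.03 0 0 0;0 -0.0077 -0.06 0 0 0;0 -0.0077 -0.085 0 0 0;0 -0.0077 -0.1 0 0 0;0 -0.0077 -0.103 0 0 0;0 -0.0077 -0.103 0 0 0;0 -0.0077 -0.103 0 0 0'
python3 -m pendant '0 0 -0.001 0 0 0;0 0 -0.002 0 0 0;0 0 -0.003 0 0 0;0 0 -0.004 0 0 0;0 0 -0.005 0 0 0;0 0 -0.005 0 0 0;0 0 -0.005 0 0 0;0 0 -0.005 0 0 0'
```

```text
time: 30.33
tool_pos: [0.5104, -0.3075, 0.0645]
eef_rot: [[-1.0, 0.029, 0.001], [0.029, 1.0, -0.001], [-0.001, -0.001, -1.0]]
ft_force: [0.2, 0.6, -2.1]
gripper_width: 0.221
time: 31.0
tool_pos: [0.51, -0.3072, 0.0604]
eef_rot: [[-1.0, 0.029, 0.0], [0.029, 1.0, 0.0], [-0.0, 0.0, -1.0]]
ft_force: [0.6, -0.1, -3.1]
gripper_width: 0.227
```

```bash
python3 -m pendant '0 0 -0.0005 0 0 0;0 0 -0.001 0 0 0;0 0 -0.0015 0 0 0;0 0 -0.002 0 0 0;0 0 -0.0025 0 0 0;0 0 -0.0025 0 0 0;0 0 -0.0025 0 0 0;0 0 -0.0025 0 0 0'
```

```text
time: 31.67
tool_pos: [0.5101, -0.3072, 0.0599]
eef_rot: [[-1.0, 0.029, 0.0], [0.029, 1.0, -0.0], [-0.0, -0.0, -1.0]]
ft_force: [-3.1, 2.9, 6.1]
gripper_width: 0.224
```

Contact made; release and lift.

```bash
python3 -m pendant '0 0 0 0 0 0;0 0 0 0 0 0;0 0 0 0 0 0;0 0 0 0 0 0;0 0 0 0 0 0;0 0 0 0 0 0;0 0 0 0 0 0;0 0 0 0 0 0' 0
python3 -m pendant '0 0 0.02 0 0 0;0 0 0.06 0 0 0;0 0 0.12 0 0 0;0 0 0.18 0 0 0;0 0 0.24 0 0 0;0 0 0.3 0 0 0;0 0 0.33 0 0 0;0 0 0.33 0 0 0' 0
python3 - <<'E'
from h import *
s=env.sense();print(s["time"],s["tool_pos"],s["ft_force"])
im=cams.grab_frame("wrist");np.save("w14.npy",s,allow_pickle=True);cv2.imwrite("pics/w14.png",im[:,:,::-1])
E
```

```text
time: 32.33
tool_pos: [0.51, -0.3072, 0.0589]
eef_rot: [[-1.0, 0.029, -0.0], [0.029, 1.0, 0.0], [0.0, 0.0, -1.0]]
ft_force: [-0.0, 0.9, 0.1]
gripper_width: 0.499
time: 33.0
tool_pos: [0.5111, -0.3079, 0.2648]
eef_rot: [[-1.0, 0.029, 0.009], [0.029, 1.0, -0.006], [-0.009, -0.006, -1.0]]
ft_force: [0.6, 0.0, 1.5]
gripper_width: 0.5
33.0 [ 0.51108026 -0.30786688  0.26476387] [0.63890348 0.03244465 1.51261822]
```

View pics/w14.png

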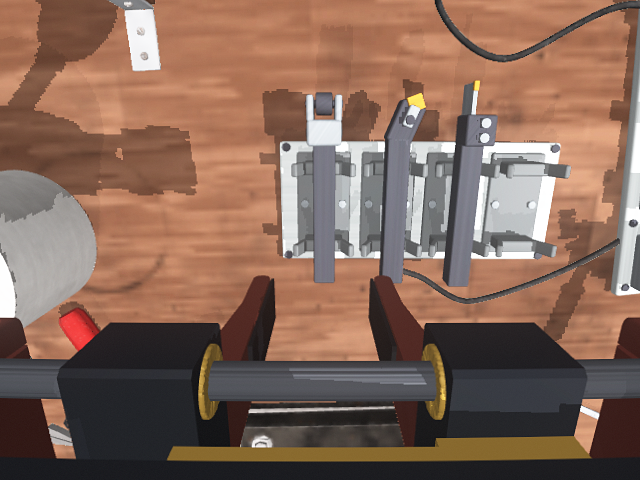

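```bash
python3 -m pendant '0 0.07 0 0 0 0;0 0.14 0 0 0 0;0 0.21 0 0 0 0;0 0.28 0 0 0 0;0 0.35 0 0 0 0;0 0.42 0 0 0 0;0 0.49 0 0 0 0;-0.015 0.55 0 0 0 -0.073'
python3 -m pendant '0 0.07 0 0 0 0;0 0.14 0 0 0 0;0 0.21 0 0 0 0;0 0.28 0 0 0 0;0 0.35 0 0 0 0;0 0.42 0 0 0 0;0 0.49 0 0 0 0;0 0.55 0 0 0 0'
python3 -m pendant '0 0.05 0 0 0 0;0 0.052 -0.04 0 0 0;0 0.052 -0.1 0 0 0;0 0.052 -0.14 0 0 0;0 0.052 -0.16 0 0 0;0 0.052 -0.16 0 0 0;0 0.052 -0.16 0 0 0;0 0.052 -0.16 0 0 0'
python3 - <<'E'
from h import *
s=env.sense();print(s["time"],s["tool_pos"],s["ft_force"])
im=cams.grab_frame("wrist");np.save("w15.npy",s,allow_pickle=True);cv2.imwrite("pics/w15.png",im[:,:,::-1])
E
```

```text
time: 33.72
tool_pos: [0.5004, 0.0251, 0.2544]
eef_rot: [[-0.996, 0.086, -0.003], [0.086, 0.996, 0.0], [0.003, 0.0, -1.0]]
ft_force: [0.4, 0.7, 0.8]
gripper_width: 0.5
time: 34.38
tool_pos: [0.4999, 0.355, 0.2545]
eef_rot: [[-0.996, 0.086, -0.003], [0.086, 0.996, -0.002], [0.003, -0.002, -1.0]]
ft_force: [0.4, 0.5, -0.5]
gripper_width: 0.499
time: 35.05
tool_pos: [0.5016, 0.3842, 0.1629]
eef_rot: [[-0.996, 0.087, 0.002], [0.087, 0.996, 0.001], [-0.002, 0.002, -1.0]]
ft_force: [1.0, 0.4, -0.2]
gripper_width: 0.501
35.05 [0.50158651 0.38418429 0.16289594] [ 0.97259353  0.4173385  -0.21994355]
```

View pics/w15.png

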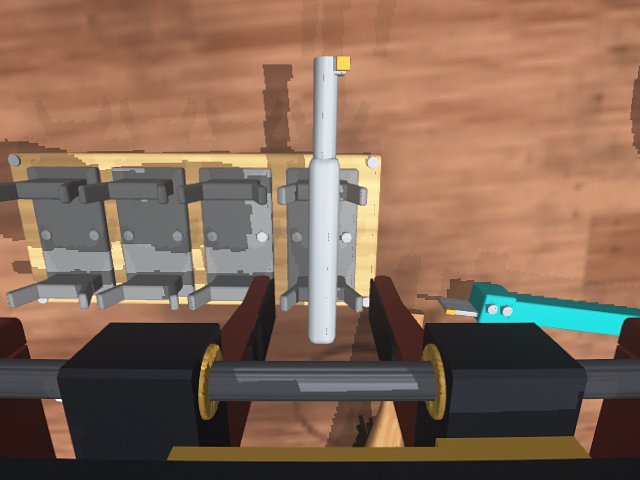

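```bash
python3 - <<'E'
from h import *
s=np.load("w15.npy",allow_pickle=True).item()
W=lambda u,v,z: on("wrist",u,v,z,s)
m=W(324.5,160,.060);t=W(322,341,.058);e=t-m;print(m,t,np.linalg.norm(e[:2]),np.degrees(np.arctan2(e[1],e[0])))
e/=np.linalg.norm(e);print(t-.074*e,m+.058*e)
print((W(298,237.5,.018)+W(347,238,.018))/2)
E
```

```text
[0.44477702 0.3917402  0.06      ] [0.57275528 0.37906014 0.058     ] 0.1286048962507836 -5.6583871740210085
[0.49912476 0.38635544 0.05915067] [0.50248744 0.38602227 0.05909812]
[0.50678254 0.38533293 0.018     ]
```

```bash
python3 -m pendant '0 0.003 -0.04 0 0 -0.013;0 0.003 -0.09 0 0 -0.013;0 0.003 -0.12 0 0 -0.013;0 0.003 -0.145 0 0 -0.013;0 0.003 -0.16 0 0 -0.013;0 0.003 -0.17 0 0 -0.013;0 0.003 -0.17 0 0 -0.013;0 0.003 -0.17 0 0 -0.013' 0
python3 -m pendant '0 0 0 0 0 0;0 0 0 0 0 0;0 0 0 0 0 0;0 0 0 0 0 0;0 0 0 0 0 0;0 0 0 0 0 0;0 0 0 0 0 0;0 0 0 0 0 0' 1
python3 -m pendant '0 0 0.01 0 0 0;0 0 0.03 0 0 0;0 0 0.06 0 0 0;0 0 0.11 0 0 0;0 0 0.17 0 0 0;0 0 0.23 0 0 0;0 0 0.29 0 0 0;0 0 0.32 0 0 0'
```

```text
time: 35.77
tool_pos: [0.5016, 0.3862, 0.0604]
eef_rot: [[-0.995, 0.097, 0.002], [0.097, 0.995, 0.001], [-0.001, 0.001, -1.0]]
ft_force: [0.6, -0.7, 0.5]
gripper_width: 0.497
time: 36.43
tool_pos: [0.5013, 0.3858, 0.0596]
eef_rot: [[-0.995, 0.097, 0.001], [0.097, 0.995, 0.0], [-0.001, 0.0, -1.0]]
ft_force: [-0.5, -2.8, 5.4]
gripper_width: 0.223
time: 37.1
tool_pos: [0.5013, 0.3863, 0.257]
eef_rot: [[-0.995, 0.096, 0.005], [0.096, 0.995, 0.004], [-0.005, 0.004, -1.0]]
ft_force: [0.2, 1.0, -2.8]
gripper_width: 0.221
```

```bash
python3 -m pendant '0 -0.04 0 0 0 0.03;0 -0.1 0 0 0 0.086;0 -0.17 0 0 0 0.086;0.01 -0.24 0 0 0 0.086;0.02 -0.31 0 0 0 0.086;0.0245 -0.38 0 0 0 0.086;0.0245 -0.45 0 0 0 0.086;0.0245 -0.52 0 0 0 0.086'
python3 -m pendant '0 -0.07 0 0 0 0;0 -0.14 0 0 0 0;0 -0.21 0 0 0 0;0 -0.26 0 0 0 0;0 -0.3 0 0 0 0;0 -0.314 -0.05 0 0 0;0 -0.314 -0.1 0 0 0;0 -0.314 -0.13 0 0 0'
python3 -m pendant '0 0 -0.04 0 0 0;0 0 -0.07 0 0 0;0 0 -0.08 0 0 0;0 0 -0.08 0 0 0;0 0 -0.08 0 0 0;0 0 -0.08 0 0 0;0 0 -0.08 0 0 0;0 0 -0.08 0 0 0'
python3 - <<'E'
from h import *
s=env.sense();print(s["time"],s["tool_pos"],s["ft_force"])
im=cams.grab_frame("wrist");np.save("w16.npy",s,allow_pickle=True);cv2.imwrite("pics/w16.png",im[:,:,::-1])
E
```

```text
time: 37.77
tool_pos: [0.5151, 0.075, 0.251]
eef_rot: [[-1.0, 0.029, -0.0], [0.029, 1.0, 0.0], [0.0, 0.0, -1.0]]
ft_force: [1.4, 0.3, -3.4]
gripper_width: 0.226
time: 38.43
tool_pos: [0.5146, -0.1123, 0.1698]
eef_rot: [[-1.0, 0.031, -0.003], [0.031, 1.0, 0.001], [0.003, 0.001, -1.0]]
ft_force: [-0.3, -0.5, -4.8]
gripper_width: 0.226
time: 39.1
tool_pos: [0.5163, -0.1118, 0.1265]
eef_rot: [[-1.0, 0.029, 0.002], [0.029, 1.0, -0.001], [-0.002, -0.001, -1.0]]
ft_force: [0.2, -0.5, -4.0]
gripper_width: 0.223
39.1 [ 0.51633624 -0.11175511  0.12647461] [ 0.18062383 -0.52877714 -4.04749153]
```

View pics/w16.png

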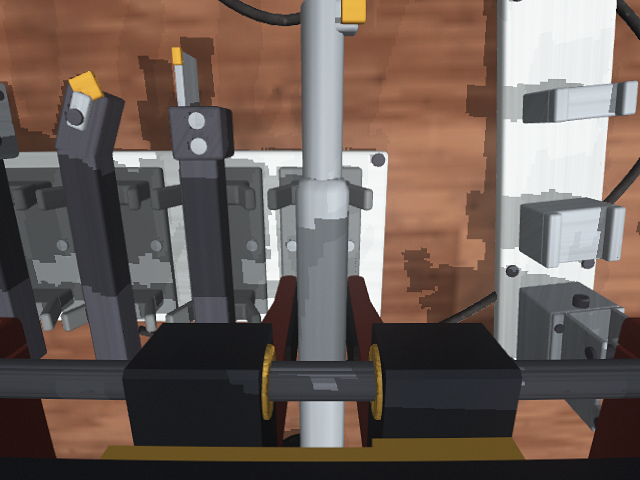

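```bash
python3 -m pendant '0 -0.0017 0 0 0 0;0 -0.0017 -0.03 0 0 0;0 -0.0017 -0.06 0 0 0;0 -0.0017 -0.085 0 0 0;0 -0.0017 -0.1 0 0 0;0 -0.0017 -0.103 0 0 0;0 -0.0017 -0.103 0 0 0;0 -0.0017 -0.103 0 0 0'
python3 -m pendant '0 0 -0.001 0 0 0;0 0 -0.002 0 0 0;0 0 -0.003 0 0 0;0 0 -0.004 0 0 0;0 0 -0.005 0 0 0;0 0 -0.006 0 0 0;0 0 -0.006 0 0 0;0 0 -0.006 0 0 0'
```

```text
time: 39.82
tool_pos: [0.5162, -0.1128, 0.0641]
eef_rot: [[-1.0, 0.029, 0.001], [0.029, 1.0, -0.0], [-0.001, -0.0, -1.0]]
ft_force: [0.3, -0.7, -3.5]
gripper_width: 0.224
time: 40.48
tool_pos: [0.5157, -0.1127, 0.0596]
eef_rot: [[-1.0, 0.029, 0.0], [0.029, 1.0, -0.0], [-0.0, -0.0, -1.0]]
ft_force: [-0.0, 0.2, -3.1]
gripper_width: 0.226
```

```bash
python3 -m pendant '0 0 -0.0005 0 0 0;0 0 -0.001 0 0 0;0 0 -0.0015 0 0 0;0 0 -0.002 0 0 0;0 0 -0.0025 0 0 0;0 0 -0.0025 0 0 0;0 0 -0.0025 0 0 0;0 0 -0.0025 0 0 0'
```

```text
time: 41.15
tool_pos: [0.5158, -0.1127, 0.0596]
eef_rot: [[-1.0, 0.029, 0.001], [0.029, 1.0, -0.0], [-0.001, -0.0, -1.0]]
ft_force: [-5.6, 0.9, 7.7]
gripper_width: 0.227
```

```bash
python3 -m pendant '0 0 0 0 0 0;0 0 0 0 0 0;0 0 0 0 0 0;0 0 0 0 0 0;0 0 0 0 0 0;0 0 0 0 0 0;0 0 0 0 0 0;0 0 0 0 0 0' 0
python3 -m pendant '0 0 0.02 0 0 0;0 0 0.06 0 0 0;0 0 0.12 0 0 0;-0.02 0 0.18 0 0 0;-0.05 -0.05 0.24 0 0 0;-0.1 -0.1 0.3 0 0 0;-0.12 -0.15 0.33 0 0 0;-0.12 -0.16 0.33 0 0 0' 0
python3 -m pendant '0 0 0 0 0 0;0 0 0 0 0 0;0 0 0 0 0 0;0 0 0 0 0 0;0 0 0 0 0 0;0 0 0 0 0 0;0 0 0 0 0 0;0 0 0 0 0 0' 0
python3 - <<'E'
from h import *
s=env.sense();print(s["time"],s["tool_pos"],s["ft_force"])
np.save("w17.npy",s,allow_pickle=True);cv2.imwrite("pics/w17.png",cams.grab_frame("wrist")[:,:,::-1])
a=cams.grab_frame("top")[:,:,::-1];cv2.imwrite("pics/t17.png",cv2.resize(a[190:350,200:530],None,fx=2.4,fy=2.4,interpolation=cv2.INTER_CUBIC))
a=cams.grab_frame("side")[:,:,::-1];cv2.imwrite("pics/s17.png",cv2.resize(a[170:290,265:425],None,fx=4.8,fy=4.8,interpolation=cv2.INTER_CUBIC))
E
```

```text
time: 41.82
tool_pos: [0.5157, -0.1127, 0.058]
eef_rot: [[-1.0, 0.029, -0.0], [0.029, 1.0, 0.0], [0.0, 0.0, -1.0]]
ft_force: [-0.0, -0.2, 1.0]
gripper_width: 0.498
time: 42.48
tool_pos: [0.4426, -0.2107, 0.262]
eef_rot: [[-1.0, 0.03, 0.006], [0.03, 1.0, -0.005], [-0.006, -0.004, -1.0]]
ft_force: [0.5, -0.6, -0.2]
gripper_width: 0.501
time: 43.15
tool_pos: [0.4438, -0.2082, 0.2557]
eef_rot: [[-1.0, 0.029, -0.001], [0.029, 1.0, 0.0], [0.001, 0.0, -1.0]]
ft_force: [0.0, 0.5, 0.6]
gripper_width: 0.499
43.15 [ 0.44382171 -0.20822971  0.25568983] [0.03985252 0.4622323  0.56941063]
```

View pics/w17.png

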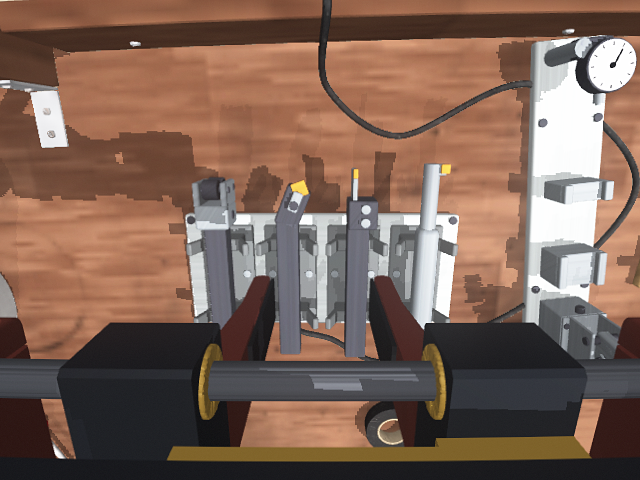

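View pics/s17.png

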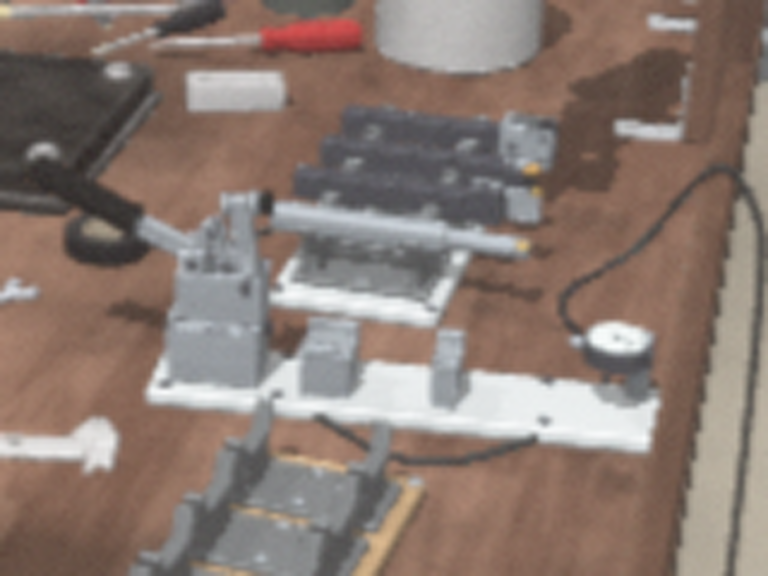

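View pics/t17.png

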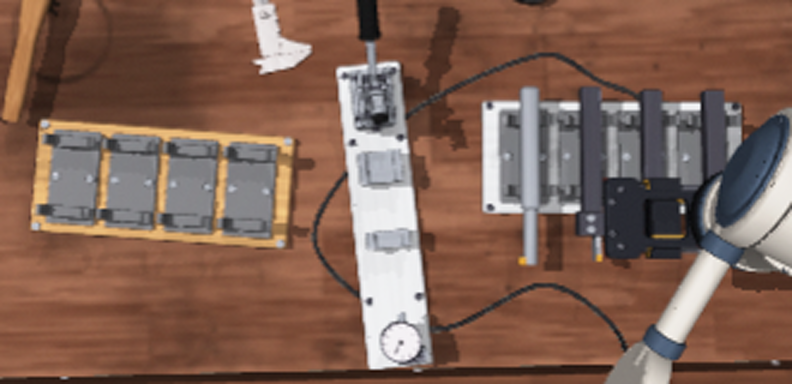

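```bash
python3 - <<'E'
from h import *
a=cams.grab_frame("top")[:,:,::-1];cv2.imwrite("pics/t18.png",cv2.resize(a[160:250,320:400],None,fx=6,fy=6,interpolation=cv2.INTER_CUBIC))
a=cams.grab_frame("side")[:,:,::-1];cv2.imwrite("pics/s18.png",cv2.resize(a[190:240,260:330],None,fx=10,fy=10,interpolation=cv2.INTER_CUBIC))
E
```

```text
(no output)
```

View pics/t18.png

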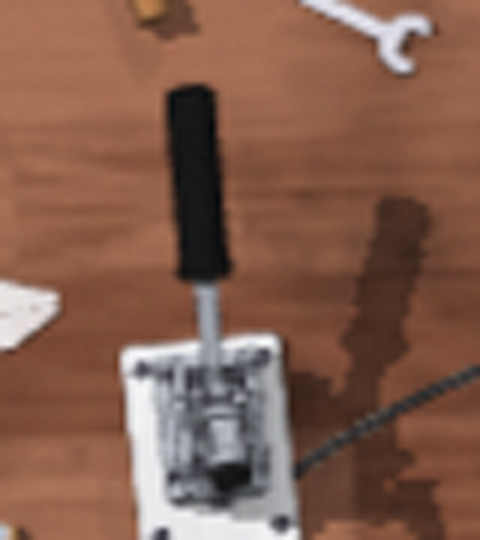

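View pics/s18.png

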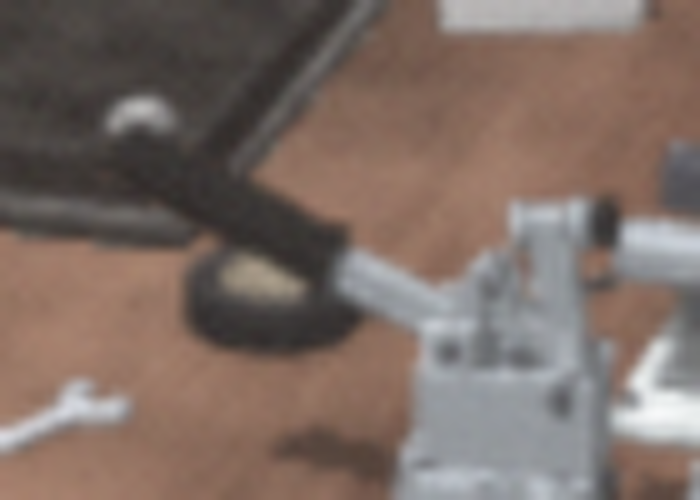

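```bash
python3 - <<'E'
from h import *
T=lambda u,v: ray("top",320+u/6,160+v/6); S=lambda u,v: ray("side",260+u/10,190+v/10)
a,ra=tri(T(191,95),S(130,158)); b,rb=tri(T(205,276),S(330,262))
d=a-b;print(a,ra,b,rb,np.arccos(d[2]/np.linalg.norm(d)))
# tool checks, wrist view: mid shank columns vs saddle
s=env.sense();print(s["joint_vel"].round(3),s["time"])
E
```

```text
[0.7021 0.0603 0.1428] [0.0008 0.0008] [0.6356 0.0562 0.1133] [0.0018 0.0018] 1.1539725444374653
[-0.003 -0.002  0.001 -0.001  0.001 -0.001] 43.4
```

Clamp angle measures 1.15 rad, all tools are seated, and the robot is clear. Handing in.

```bash
python3 -c "
from bench import env
print(env.hand_in())"
```

```text
the job is handed in; nothing more can be done
None
```

The four tools are in the new rack and the job is handed in, after about 43 s of the 141 s; hand-in gave no verdict.

**What I did:** I pushed the clamp handle back to its stop and lifted the parting tool out of the fixture. I then carried all four tools over, setting each down with a contact force of about 5–10 N or less. From the left, the new rack holds:
1. boring bar
2. parting tool (the place that was empty in the old row)
3. turning tool
4. knurling tool

I left the turquoise look-alike alone.

**Last checks:**
- **Clamp:** the handle measures 1.15 rad from upright, from the side and top cameras together.
- **Tools:** wrist, side and top pictures show all four lying in both forks, parallel and at rest. I judged this by eye and by where the gripper let go, and did not measure each tool again afterwards. In the last top picture the gripper hid part of the knurling and turning tools; I had seen both seated in wrist pictures.
- **Gripper:** open and clear, about 0.2 m above the rack.

**Small disagreements:**
- The top and wrist cameras differed by 2–4 mm on where the new rack stands.
- The arm stopped 2.5–4 mm short of the third and fourth places; I corrected both before setting those tools down.

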